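# Fetch the round box from behind the tall stock

## Robot

A 7-joint arm with a two-finger parallel gripper is mounted at the origin on the work surface. World frame = base frame: x ahead of the robot, y to its left, z up, the work surface at z = 0. Lengths are in mm, angles in rad, forces in N, time in s.
With the tool pointing down it reaches from about 350 to 900 mm from the base axis. Payload 19.9 kg.
Tool frame: the origin (TCP) lies at the very end of the fingers, on their centre line; the grasp point (between the pads) lies 19 mm behind it; z points along the fingers, y is the direction in which the jaws open and shut (so a half turn about z gives the same grasp; the last joint's range is limited). The gripper opens to 94 mm and grips with 3 to 60 N. Pads are 16 mm wide; open, the fingers measure 119 mm over their backs; the gripper's body (75 mm by 177 mm) begins 78 mm behind the grasp point.
Start: joints at [1.133, 0.417, -0.01, 1.614, 0.005, 1.111, -0.053], TCP at [241.535, -576.42, 205.425] pointing down, gripper open.
Joint ranges: [-2.81, 2.81], [-0.39, 2.02], [-1.27, 1.25], [0.06, 2.57], [-1.19, 4.33], [0.19, 2], [-2.82, 2.82]. Speed limits (rad/s): [1.89, 1.89, 2.39, 2.39, 3.01, 3.01, 3.01].

## Interface

Orientations are given as [roll, pitch, yaw] about the fixed x, y, z axes, in that order (R = Rz(yaw) Ry(pitch) Rx(roll)).
In Python, from station import ctrl gives the robot as it stands.
- The arm moves only by the tool jog_arm, never from a script. Its argument "targets" is one flat list of numbers, 6 for each row, row after row: the shift along the tool's x, y, z in cm, then the turn, a rotation vector about the tool's x, y, z in units of 6 degrees (1.0 is 6 degrees). In form: [x, y, z, ax, ay, az, x, y, z, ax, ay, az, ...]. A call has 1 to 10 rows; each row shifts and turns the pose as measured when the row begins, along the tool's axes as they then stand; what a row does not reach is not made up. A row lasts 1/10 s, in which the tool goes at most 50 mm and 8.59 degrees, less where a joint would pass 70% of its speed; a pose out of reach is approached as far as the arm can. A call is refused whole if a number of a shift passes 5 or a number of a turn 1, either way. A call with a gripper value outside its range is refused whole. "hand" is the closure, from -1 (fully open) to 1 (shut), so that 0 is half open, set as the call begins (left out, the last holds). The fingers move at their own pace and stop on an object; the grip force is fixed at half the most. Time passes only in rows, so rows that do not move let the fingers close. It gives the time, the measured TCP pose, the force and the opening at its end, in the units of the state.
- ctrl.get_state(): the state, without advancing time (a new reading comes with each control period).
- ctrl.capture(name): name is "side" or "top" or "wrist"; returns a dict with "image" (420x560x3 uint8, red, green, blue), "depth" (420x560 float32, mm along the optical axis (not along the pixel's ray), 0 where there is no reading), "fx", "fy", "cx", "cy" (pixels), "dist" ([k1, k2, p1, p2, k3] as OpenCV has them; the pictures are not rectified), "R" (3x3) and "t" (3): a world point X has camera coordinates R X + t. Camera axes: x right, y down, z forward; pixel columns grow to the right and rows downward; lengths in mm; the calibration is good to about 2 mm. A picture is of the moment at which its call begins.
- ctrl.finish_job(): hands the job in, once; it reports no verdict.
The state is a dict: "t": time; "joint_positions": joint angles; "qvel": joint speeds; "joint_efforts": joint torques, N m; "ee_pos": TCP position; "eef_rot": TCP orientation; "force": force on the tool from outside, world axes, zero at the start; "wrist_torque": the same for the moment, N m; "width": opening from 0.0 (shut) to 1.0 (fully open).
Only numpy, scipy, OpenCV 4.12 (cv2) and the standard library are available. Lean on these libraries where they do the work, as an engineer would, in place of code of your own. Each camera call takes 0.05 s, during which the arm holds its last target.

## Task

The low round box at the back of the stock tray is next to be inlaid, but the square canister, the hexagonal canister and the table clock stand in the way. Stand those three upright on the cork mat, then fetch the round box and set it in the middle of the work stand's disc, and then put the three tall pieces back in the tray upright, each where it stood before. Do not drop anything, and leave the hammer, the jar and the chisel alone.

Things in the scene. Friction and masses are not known exactly. Their poses are not given: they have to be found in the camera images.
- square_canister_center (a point): Square lidded canister, walnut with mother-of-pearl inlay, standing upright, 118 mm high, about 0.25 kg. This point is on its vertical axis, half-way up (59 mm above its foot); z up. 50 x 50 mm in plan, flat sides square to its x and y axes.
- hex_canister_center (a point): Hexagonal lidded canister, walnut with mother-of-pearl inlay, standing upright, 118 mm high, about 0.25 kg. This point is on its vertical axis, half-way up (59 mm above its foot); z up. Six-sided in plan, 52 mm across flats (flats facing its +x and -x), 60 mm across corners along its y axis.
- table_clock_center (a point): Small table clock with arched top and round white dial, walnut with mother-of-pearl inlay, standing upright, 118 mm high, about 0.25 kg. This point is on its vertical axis, half-way up (59 mm above its foot); z up. 42 mm deep along its x axis with flat upright front and back (the dial looks to its -x), 56 mm wide along y; a foot plate 46 x 58 mm, 8 mm high. Its flat front and back narrow above 90 mm from the foot, where the arch begins.
- round_box_center (a point): Low round lidded box of plain walnut with thin brass rings, 56 mm in diameter, 38 mm high, 0.11 kg. This point is its centre, 19 mm above its underside; z up, its heading is arbitrary. It stands at the back (+x) of the tray, with one tall piece in front of it and one at each side, 5 to 20 mm away from it: too close for fingers. Once they are cleared, grip it along the tray's y.
- tray: Fixed walnut tray, red lining, 158 x 222 mm (x, y) outside, open on top: walls 7 mm thick, 34 mm high, inner floor 10 mm above the bench. Origin: centre of its underside; x to its back, y left, z up. The pieces in it stand roughly square to it, the tall ones 60 to 72 mm apart along its y: best gripped front and back (along its x), about 30 mm below their tops to keep the gripper's body clear.
- mat: Fixed flat cork mat, 190 x 220 mm (x, y), 6 mm thick, lying on the bench: the side area for the tall pieces. Origin: centre of its underside, z up.
- stand_top (a point): Fixed work stand: iron foot and a round pale wooden disc, 170 mm in diameter, its flat top 70 mm above the bench, with a 92 mm circle and a centre dot drawn on it. This point is the centre of the disc's top; z up.
- hammer: Hammer, 240 mm long, lying on the bench beyond the work; bystander. Origin: on its underside, near the middle.
- pin_jar: Closed amber glass jar with brass lid, 60 mm in diameter, 75 mm high, standing on the bench beyond the work; bystander. Origin: centre of its underside.
- chisel: Chisel with a wooden handle, 190 mm long, lying on the bench beyond the work; bystander. Origin: on its underside, near the middle.
Mind the look-alikes: they are no part of the job. Of the things like the part that bears stand_top, leave any that is orange or pink; of the rest the larger one is meant.

How it is judged:
By the outcome, as a careful person would: the job done as asked, in the order asked, and still so for the second after the job is handed in, with the robot touching nothing.
It also fails if it takes over 141 s, if anything falls off the work surface, if the arm or the gripper's body presses on something with over 40 N, if the wrist force passes 120 N, or if a joint passes its speed limit or range.

## Working session

There is one attempt and no reset: what is moved stays moved. The work goes in short steps, Python scripts to look and compute and a tool call to move; the robot and the scene stay as the last step left them, time stands still between calls to the robot, and variables do not carry over. Pictures are saved under pics/ and viewed, and the job is handed in when it is done.

Besides the shell and the picture viewer there is one more tool, called after "Call:" as a command line: name --argument value ..., lists and objects as JSON in quotes. jog_arm: Moves the arm, as the interface text tells. Its arguments: {"type":"object","properties":{"targets":{"type":"array"},"hand":{"type":"number"}},"required":["targets"]}

```bash
mkdir -p pics; ls
cat > h.py <<'E'
import numpy as np, cv2, pickle
from station import ctrl
def cap(n, tag):
    c=ctrl.capture(n); cv2.imwrite(f'pics/{tag}.png',cv2.cvtColor(c['image'],cv2.COLOR_RGB2BGR)); pickle.dump(c,open(f'{tag}.pkl','wb')); return c
def load(tag): return pickle.load(open(f'{tag}.pkl','rb'))
def K(c): return np.array([[c['fx'],0,c['cx']],[0,c['fy'],c['cy']],[0,0,1.]])
def ray(c,uv):
    p=cv2.undistortPoints(np.array(uv,float).reshape(-1,1,2),K(c),np.array(c['dist'],float)).reshape(-1,2)
    R=np.array(c['R']);t=np.array(c['t']).ravel()
    d=np.c_[p,np.ones(len(p))]@R; o=-R.T@t
    return o,d
def onplane(c,uv,z):
    o,d=ray(c,uv); return o+d*((z-o[2])/d[:,2])[:,None]
def cloud(c):
    h,w=c['depth'].shape
    u,v=np.meshgrid(np.arange(w),np.arange(h))
    o,d=ray(c,np.stack([u.ravel(),v.ravel()],1))
    P=o+d*c['depth'].reshape(-1,1); P[c['depth'].ravel()==0]=np.nan
    return P.reshape(h,w,3)
def proj(c,X):
    R=np.array(c['R']);t=np.array(c['t'],float).ravel()
    return cv2.projectPoints(np.array(X,float).reshape(-1,1,3),cv2.Rodrigues(R)[0],t,K(c),np.array(c['dist'],float))[0].reshape(-1,2)
E
python3 - <<'E'
from h import *
print(ctrl.get_state())
for n in ['side','top','wrist']:
    c=cap(n,n+'0'); R=np.array(c['R']);print(n,-R.T@np.array(c['t']).ravel(),c['fx'],c['dist'],R.round(2).tolist())
E
```

```text
pics
{'t': 0.0, 'joint_positions': array([ 1.13249804,  0.41796249, -0.01030953,  1.61415061,  0.00468751,
        1.11070244, -0.05299576]), 'qvel': array([-0.00229835, -0.0003198 , -0.00018205, -0.00043166, -0.0004004 ,
       -0.00124143, -0.00072564]), 'joint_efforts': array([ 9.02697820e-05, -8.51249671e+01,  6.38907440e-01, -4.25984788e+01,
       -4.87185689e-02,  1.88156054e-02,  2.14242704e-05]), 'ee_pos': array([ 241.39550331, -576.10207171,  204.842327  ]), 'eef_rot': array([-3.14039620e+00,  7.64723423e-05,  3.96811129e-01]), 'force': array([ 0.10476908,  0.26649138, -0.39499782]), 'wrist_torque': array([ 0.00850543,  0.00418116, -0.04701748]), 'width': 1.0001134556470357}
side [-28.64743532 658.51805291 799.3494469 ] 497.63705389798776 [-0.00761683  0.          0.          0.          0.        ] [[-0.79, -0.61, 0.01], [-0.39, 0.49, -0.78], [0.48, -0.62, -0.62]]
top [ 443.45702709  -85.13245958 1038.68333302] 387.56940713797405 [-0.02030743  0.          0.          0.          0.        ] [[-0.03, -1.0, -0.01], [-0.99, 0.03, -0.1], [0.1, 0.0, -1.0]]
wrist [ 302.86426535 -552.0329824   383.28782138] 330.5663020790928 [-0.03224837  0.          0.          0.          0.        ] [[0.39, -0.92, -0.0], [-0.9, -0.38, 0.23], [-0.21, -0.09, -0.97]]
```

View pics/side0.png

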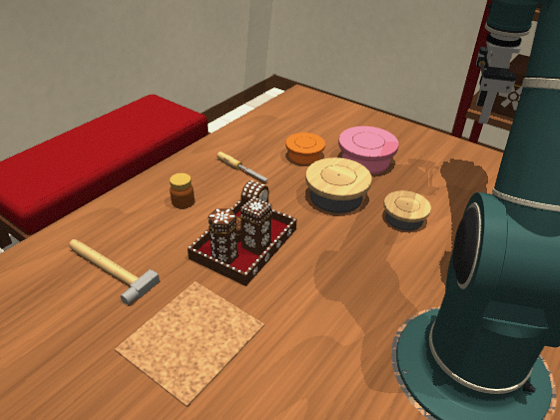

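View pics/top0.png

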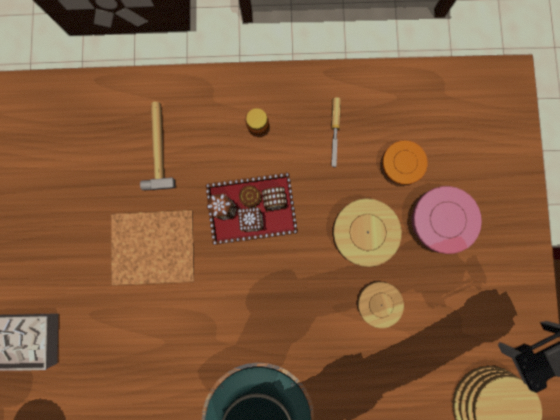

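View pics/wrist0.png

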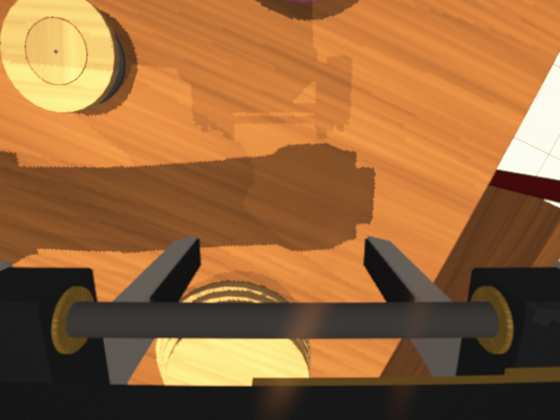

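Run:
```python
from h import *
t=cv2.imread('pics/top0.png'); s=cv2.imread('pics/side0.png')
a=cv2.resize(t[165:255,195:310],None,fx=5,fy=5,interpolation=cv2.INTER_CUBIC)
cv2.imwrite('pics/ct.png',a)
cv2.imwrite('pics/cs.png',cv2.resize(s[165:290,180:305],None,fx=4.7,fy=4.7,interpolation=cv2.INTER_CUBIC))
c=load('top0');P=cloud(c)
for u,v in [(368,232),(381,304),(405,162),(447,219),(222,206),(250,219),(274,199),(250,195),(152,247),(250,240),(257,118)]:
    print((u,v),P[v,u].round(0))
```

```text
(368, 232) [ 473. -291.   72.]
(381, 304) [ 293. -319.   50.]
(405, 162) [ 653. -401.   48.]
(447, 219) [ 500. -490.   73.]
(222, 206) [543.  63. 127.]
(250, 219) [510.  -3. 130.]
(274, 199) [556. -60. 126.]
(250, 195) [578.   3.  50.]
(152, 247) [452. 271.   7.]
(250, 240) [464.  10.  -0.]
(257, 118) [772. -21.  77.]
```

View pics/ct.png

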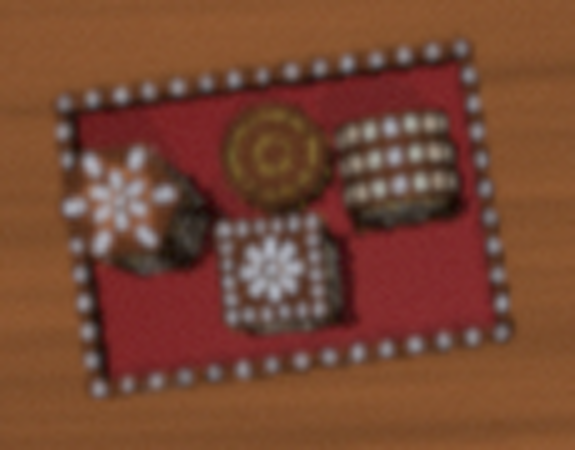

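View pics/cs.png

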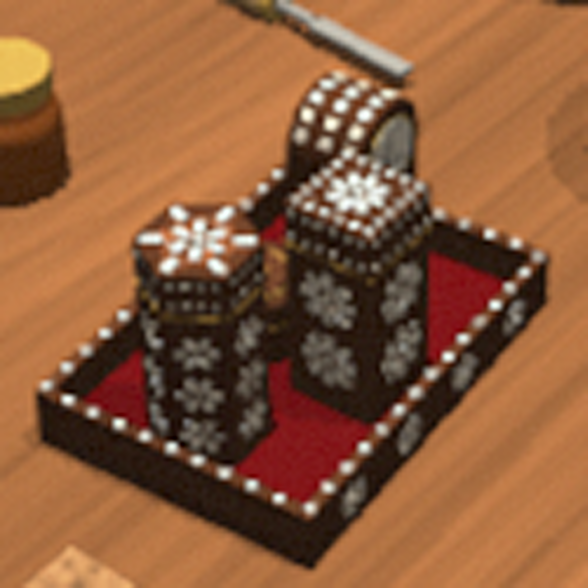

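Run:
```python
from h import *
c=load('top0');P=cloud(c)
def cr(l): return [(195+(x+.5)/5-.5,165+(y+.5)/5-.5) for x,y in l]
k=onplane(c,cr([(63,102),(462,47),(505,332),(99,390)]),34); print('tray corners',k.round(1).tolist(),k.mean(0), [np.linalg.norm(k[i]-k[i-1]).round(1) for i in range(4)])
for a,b in [(0,1),(3,2)]: e=k[a]-k[b]; print('yaw y',np.degrees(np.arctan2(-e[0],e[1])))
for a,b in [(0,3),(1,2)]: e=k[a]-k[b]; print('yaw x',np.degrees(np.arctan2(e[1],e[0])))
# mat
im=c['image']; hsv=cv2.cvtColor(im,cv2.COLOR_RGB2HSV)
def big(m,name,z):
    n,l,s,cc=cv2.connectedComponentsWithStats(m.astype(np.uint8))
    for i in range(1,n):
        if s[i,4]>300: 
            cn,_=cv2.findContours((l==i).astype(np.uint8),0,2); p=onplane(c,cn[0].reshape(-1,2),z)[:,:2].astype(np.float32)
            print(name,s[i],cv2.minAreaRect(p),cv2.minEnclosingCircle(p))
Z=P[...,2]
for n,(u,v),z in [('L',(368,232),70),('S',(381,304),50),('O',(405,162),48),('Pk',(447,219),70)]:
    m=(abs(Z-z)<12); n2,l,s,cc=cv2.connectedComponentsWithStats(m.astype(np.uint8))
    cn,_=cv2.findContours((l==l[v,u]).astype(np.uint8),0,2); p=onplane(c,cn[0].reshape(-1,2),z)[:,:2].astype(np.float32)
    print(n,cv2.minAreaRect(p),cv2.fitEllipse(p),cv2.minEnclosingCircle(p))
for n,(u,v) in [('hex',(222,206)),('sq',(250,219)),('clk',(274,199))]:
    m=(Z>110)&(Z<150)&(np.arange(560)[None]<300)&(np.arange(420)[:,None]<260)&(np.arange(420)[:,None]>180)
    n2,l,s,cc=cv2.connectedComponentsWithStats(m.astype(np.uint8)); 
    i=l[v,u]; q=P[l==i]; print(n,s[i],np.median(q,0), cv2.minAreaRect(q[:,:2].astype(np.float32)))
print(hsv[247,152],im[247,152],im[230,100], P[400,500])
s=load('side0');Q=cloud(s)
for n,(u,v) in [('hex',(222,214)),('sq',(256,206)),('clk',(258,185)),('stand',(338,178))]: print(n,Q[v,u])
```

```text
tray corners [[610.0, 116.7, 34.0], [632.9, -93.6, 34.0], [482.6, -111.4, 34.0], [458.8, 99.5, 34.0]] [546.09304961   2.81689271  34.        ] [np.float64(152.2), np.float64(211.6), np.float64(151.3), np.float64(212.2)]
yaw y 6.200245189578094
yaw y 6.446584307367543
yaw x 6.483441271221298
yaw x 6.741541272278151
L ((472.23223876953125, -289.09613037109375), (167.7510986328125, 169.32005310058594), 43.01164245605469) ((472.6115417480469, -288.5790710449219), (167.0161895751953, 168.3577423095703), 4.178696155548096) ((472.45855712890625, -288.40631103515625), 85.33867645263672)
S ((292.07891845703125, -317.7289123535156), (113.15657043457031, 110.8220443725586), 88.21985626220703) ((292.6453857421875, -318.15618896484375), (111.10147094726562, 113.12006378173828), 144.90115356445312) ((292.7002868652344, -318.0985107421875), 57.51338577270508)
O ((652.4954223632812, -400.533203125), (113.42709350585938, 115.19659423828125), 42.172035217285156) ((652.3865356445312, -400.5679016113281), (113.32689666748047, 116.30261993408203), 28.299423217773438) ((652.7530517578125, -400.27615356445
[... 382 characters left out ...]
75, 71.28155517578125), (58.04222106933594, 52.323944091796875), 37.204105377197266)
sq [238 208  23  23 467] [ 5.10131774e+02 -1.50890764e-01  1.28233841e+02] ((510.6321716308594, 0.2710075378417969), (50.457489013671875, 50.8068733215332), 3.8584065437316895)
clk [262 187  24  21 396] [561.77452727 -60.17732772 124.8837651 ] ((562.5729370117188, -59.18337631225586), (43.92775344848633, 52.37394332885742), 7.7326741218566895)
[ 14 140 169] [169 118  76] [135  83  48] [  58.77390511 -590.66292253   69.72683165]
hex [549.17895346  69.84499882 132.17516553]
sq [508.68806525   5.28940528 133.93839252]
clk [556.13640579 -60.3159735  131.55645125]
stand [ 467.28981549 -274.18979227   73.1407055 ]
```

Candidates for the stand: pale large disc at top-view (368,232), pale small one (381,304), orange (405,162), pink (447,219), and a pile of rings near (500,400), which is out of the work area. The large pale one measures about 169 mm across at z≈70 and has the drawn circle and dot, so I choose it. For the round box: only the brown ringed disc at (250,195) fits. The amber jar at (257,118) is a bystander. Tall pieces: hex (222,206), square (250,219), clock (274,199). Next a close crop of the stands, and measuring the mat.

```bash
cat >> h.py <<'E'
def go(x,y,z,yawdeg):
    """remaining shift in tool cm and turn units"""
    from scipy.spatial.transform import Rotation as Ro
    s=ctrl.get_state(); R=Ro.from_euler('xyz',s['eef_rot']); G=Ro.from_euler('xyz',[np.pi,0,np.radians(yawdeg)])
    d=R.inv().apply(np.array([x,y,z])-s['ee_pos'])/10; r=np.degrees((R.inv()*G).as_rotvec())/6
    d2=G.inv().apply(np.array([x,y,z])-s['ee_pos'])/10
    print('t',round(s['t'],2),'pos',s['ee_pos'].round(1),'yaw',np.degrees(s['eef_rot'][2]).round(2),'F',s['force'].round(1),'w',round(s['width'],3),'\n shift cm (now axes)',d.round(2),' (after turn)',d2.round(2),'turn',r.round(2))
E
python3 - <<'E'
from h import *
t=cv2.imread('pics/top0.png')
cv2.imwrite('pics/cst.png',cv2.resize(t[190:330,325:485],None,fx=4,fy=4,interpolation=cv2.INTER_CUBIC))
c=load('top0'); b=cv2.cvtColor(c['image'],cv2.COLOR_RGB2LAB).astype(int)
im=c['image'].astype(int)
m=(im[...,2]>62)&(im[...,0]>140)&(im[...,0]<200); m[:, :90]=0; m[:,215:]=0;m[:200]=0;m[300:]=0
m=cv2.morphologyEx(m.astype(np.uint8),cv2.MORPH_CLOSE,np.ones((5,5))); m=cv2.morphologyEx(m,cv2.MORPH_OPEN,np.ones((9,9)))
cn,_=cv2.findContours(m,0,2); cn=max(cn,key=cv2.contourArea); print(cv2.boundingRect(cn))
p=onplane(c,cn.reshape(-1,2),6)[:,:2].astype(np.float32); print(cv2.minAreaRect(p))
go(510,0,240,96.5)
E
```

```text
(111, 211, 82, 74)
((451.6932067871094, 272.81634521484375), (188.92132568359375, 217.72007751464844), 0.7652230262756348)
t 0.15 pos [ 241.4 -576.2  205. ] yaw 22.74 F [-0.2  0.2 -0.4] w 0.999 
 shift cm (now axes) [ 47.04 -42.76  -3.47]  (after turn) [54.21 33.21 -3.5 ] turn [-1.000e-02 -0.000e+00 -1.229e+01]
```

View pics/cst.png

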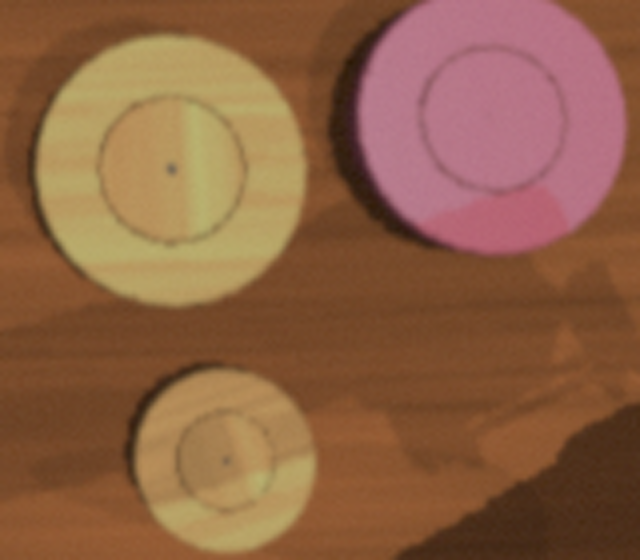

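The crop shows the large pale disc with its 92 mm circle and dot at crop (171,169), which is pixel (367.5,232). The choice stands. Now I move to the tray.

Call:
jog_arm --targets '[0,0,-1,0,0,-1,0,0,-1,0,0,-1,0,0,-1,0,0,-1,0,0,-0.5,0,0,-1,0,0,0,0,0,-1,0,0,0,0,0,-1,0,0,0,0,0,-1,0,0,0,0,0,-1,0,0,0,0,0,-1,0,0,0,0,0,-1]' --hand -1

```text
t: 1.15
ee_pos: [240.9, -574.8, 238.7]
eef_rot: [-3.138, -0.005, 1.484]
force: [0.4, 0.1, -0.3]
width: 0.998
```

```bash
python3 -c "
from h import *
go(510,0,240,96.5)"
```

```text
t 1.15 pos [ 240.9 -574.8  238.7] yaw 85.04 F [ 0.4  0.1 -0.3] w 0.998 
 shift cm (now axes) [59.59 21.84  0.11]  (after turn) [54.06 33.25 -0.13] turn [-0.03 -0.05 -1.91]
```

Call:
jog_arm --targets '[3,1,0,0,0,-1,4,2,0,0,0,-0.9,4,2.5,0,0,0,0,4,2.5,0,0,0,0,4,2.5,0,0,0,0,4,2.5,0,0,0,0,4,2.5,0,0,0,0,4,2.5,0,0,0,0,4,2.5,0,0,0,0,4,2.5,0,0,0,0]'

```text
t: 2.15
ee_pos: [433.2, -152.5, 238.1]
eef_rot: [-3.137, -0.006, 1.686]
force: [-0.1, -0.7, -0.1]
width: 0.999
```

```bash
python3 -c "
from h import *
go(510,0,240,96.5)"
```

```text
t 2.15 pos [ 433.2 -152.5  238.1] yaw 96.58 F [-0.1 -0.7 -0.1] w 0.999 
 shift cm (now axes) [14.27  9.37 -0.16]  (after turn) [14.28  9.36 -0.19] turn [-0.05 -0.06  0.01]
```

Call:
jog_arm --targets '[2,2,0,0,0,0,2,2,0,0,0,0,2,2,0,0,0,0,2,2,0,0,0,0,0,0,0,0,0,0,0,0,0,0,0,0]'

```text
t: 2.75
ee_pos: [506.7, -52.9, 238.1]
eef_rot: [-3.137, -0.007, 1.694]
force: [-0.3, -0.6, -0.1]
width: 0.999
```

```bash
python3 -c "
from h import *
go(510,0,240,96.5)
cap('wrist','w1');cap('top','t1')"
```

```text
t 2.75 pos [506.7 -52.9 238.1] yaw 97.08 F [-0.3 -0.6 -0.1] w 0.999 
 shift cm (now axes) [ 5.21  0.98 -0.16]  (after turn) [ 5.22  0.93 -0.19] turn [-0.04 -0.06  0.1 ]
```

View pics/w1.png

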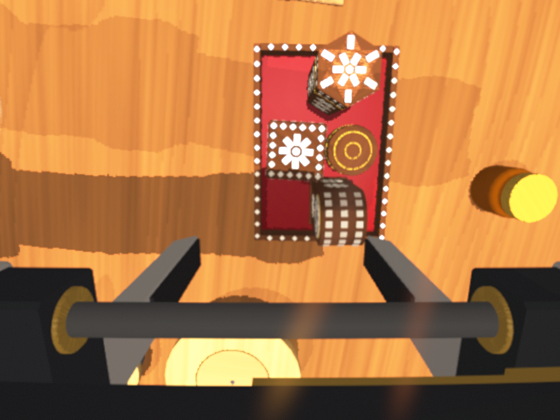

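```bash
python3 -c "
import cv2
s=cv2.imread('pics/w1.png')
cv2.imwrite('pics/w1c.png',cv2.resize(s[25:255,240:410],None,fx=2.6*1.2,fy=2.6,interpolation=cv2.INTER_CUBIC)) if 0 else None
cv2.imwrite('pics/w1a.png',cv2.resize(s[25:125,290:410],None,fx=6,fy=6,interpolation=cv2.INTER_CUBIC))
cv2.imwrite('pics/w1b.png',cv2.resize(s[110:250,250:390],None,fx=4.2,fy=4.2,interpolation=cv2.INTER_CUBIC))
"
```

```text
(no output)
```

View pics/w1a.png

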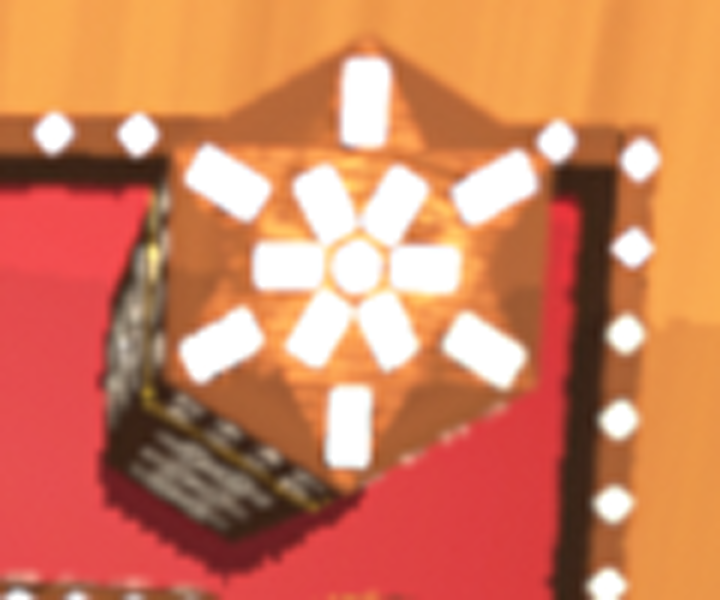

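View pics/w1b.png

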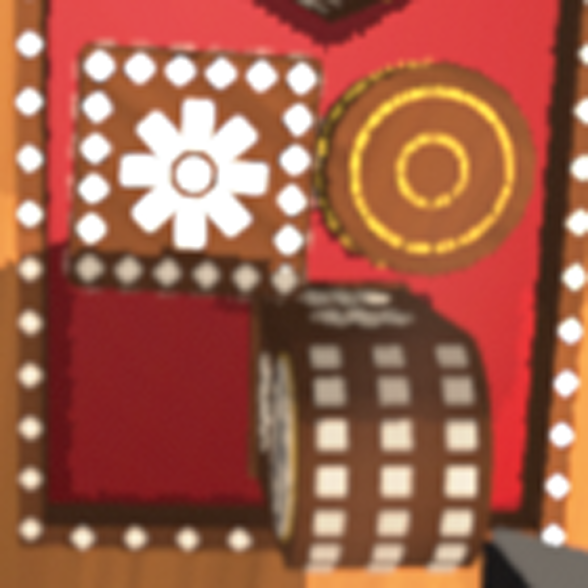

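Run:
```python
from h import *
c=load('w1')
A=lambda l:[(290+(x+.5)/6-.5,25+(y+.5)/6-.5) for x,y in l]
B=lambda l:[(250+(x+.5)/4.2-.5,110+(y+.5)/4.2-.5) for x,y in l]
ang=lambda d:np.degrees(np.arctan2(d[1],d[0])).round(2)
h=onplane(c,A([(358,267),(366,102),(348,427),(288,267),(425,268),(228,182),(484,350),(496,187),(222,345),(365,38),(347,490)]),128)
print('hex',h[0],ang(h[1]-h[2])-90,ang(h[4]-h[3]), ang(h[7]-h[8])-30, ang(h[6]-h[5])+30, ang(h[9]-h[10])-90,'corner mid',(h[9]+h[10])/2)
s=onplane(c,B([(194,174),(99,66),(302,77),(285,278),(90,268)]),128)
print('sq',s[0],s[1:].mean(0),ang(s[2]-s[1]),ang(s[3]-s[4]),ang(s[1]-s[4])-90,ang(s[2]-s[3])-90)
k=onplane(c,B([(331,435),(397,435),(461,435),(331,482),(397,482),(461,482),(329,390),(458,392)]),127)
print('clk',k[:6].round(1).tolist(),ang(k[2]-k[0]),ang(k[5]-k[3]),ang(k[7]-k[6]))
r=onplane(c,B([(432,170),(432,85),(432,255),(350,170),(515,170)]),48); print('box',r[0],r[1:].mean(0),r[3:])
b=onplane(c,B([(30,529),(553,536)]),34); print('tray',b, ang(b[1]-b[0]))
b=onplane(c,A([(639,158)])+[(257.5,47)],34); print('tray',b, ang(b[0]-b[1]))
d=onplane(c,[(231.5,381.5)],70);print('stand dot',d, onplane(load('top0'),[(367.5,232)],70))
P=cloud(c); 
for u,v in [(349,69),(296,152),(345,215),(353,150)]: print(P[v,u])
```

```text
hex [547.2971142   70.09126555 128.        ] 6.0 6.98 6.380000000000003 6.16 6.939999999999998 corner mid [547.05232031  69.88556575 128.        ]
sq [512.53095503  -1.37687658 128.        ] [512.52156106  -1.31560325 128.        ] 4.12 4.2 4.159999999999997 3.5799999999999983
clk [[549.1, -52.5, 127.0], [563.2, -50.7, 127.0], [576.8, -49.0, 127.0], [550.7, -62.8, 127.0], [564.9, -61.0, 127.0], [578.7, -59.3, 127.0]] 7.14 7.12 6.25
box [577.7679946    4.22520699  48.        ] [577.87104554   4.10479889  48.        ] [[556.42534498   1.51669222  48.        ]
 [599.41200261   6.98756891  48.        ]]
tray [[ 483.14779048 -110.90277402   34.        ]
 [ 633.20894574  -94.2624074    34.        ]] 6.33
tray [[609.9772574  114.47319102  34.        ]
 [461.14501614  99.41874382  34.        ]] 5.78
stand dot [[ 473.59935382 -290.76973694   70.        ]] [[ 473.40888144 -289.70345466   70.        ]]
[547.12309208  70.18016782 127.75154203]
[512.83020925  -2.18789266 127.35115113]
[564.11165476 -52.19706177 127.38647578]
[578.46250919   4.38969715  47.34643967]
```

```bash
python3 -c "
from h import *
go(512.5,-1.3,79,94)"
```

```text
t 2.85 pos [506.4 -53.4 238.3] yaw 97.03 F [ 0.4 -0.5  0.4] w 1.001 
 shift cm (now axes) [ 5.    1.31 15.96]  (after turn) [ 5.16  0.97 15.93] turn [-0.04 -0.06  0.5 ]
```

Call:
jog_arm --targets '[1.5,0.3,0,0,0,0.5,2,0.4,0,0,0,0,1.6,0.3,0,0,0,0,0,0,2,0,0,0,0,0,2,0,0,0,0,0,2,0,0,0,0,0,0,0,0,0]'

```text
t: 3.55
ee_pos: [510.0, -7.4, 177.7]
eef_rot: [-3.138, -0.002, 1.628]
force: [-0.6, -0.2, 0.4]
width: 0.999
```

```bash
python3 -c "
from h import *
go(512.5,-1.3,79,94)"
```

```text
t 3.55 pos [510.   -7.4 177.7] yaw 93.27 F [-0.6 -0.2  0.4] w 0.999 
 shift cm (now axes) [0.57 0.31 9.87]  (after turn) [0.59 0.29 9.87] turn [-0.03 -0.02 -0.12]
```

Call:
jog_arm --targets '[0.6,0.3,1,0,0,-0.1,0,0,2,0,0,0,0,0,2,0,0,0,0,0,2,0,0,0,0,0,0,0,0,0,0,0,0,0,0,0]'

```text
t: 4.15
ee_pos: [515.2, -1.9, 108.9]
eef_rot: [3.14, -0.0, 1.637]
force: [0.3, -1.0, 0.7]
width: 1.001
```

```bash
python3 -c "
from h import *
go(512.5,-1.3,79,94)"
```

```text
t 4.15 pos [515.2  -1.9 108.9] yaw 93.81 F [ 0.3 -1.   0.7] w 1.001 
 shift cm (now axes) [ 0.08 -0.27  2.99]  (after turn) [ 0.08 -0.27  2.99] turn [ 0.02 -0.   -0.03]
```

Call:
jog_arm --targets '[0,-0.3,1,0,0,0,0,0,1,0,0,0,0,0,1,0,0,0,0,0,0.2,0,0,0,0,0,0,0,0,0]'

```text
t: 4.65
ee_pos: [513.4, -2.3, 76.6]
eef_rot: [3.136, 0.001, 1.637]
force: [-0.3, 0.0, -0.1]
width: 0.998
```

```bash
python3 -c "
from h import *
go(512.5,-1.3,79,94); c=cap('wrist','w2');cap('side','s2')"
```

```text
t 4.65 pos [513.4  -2.3  76.6] yaw 93.79 F [-0.3  0.  -0.1] w 0.998 
 shift cm (now axes) [ 0.11 -0.08 -0.25]  (after turn) [ 0.11 -0.09 -0.24] turn [ 0.05  0.01 -0.03]
```

View pics/w2.png

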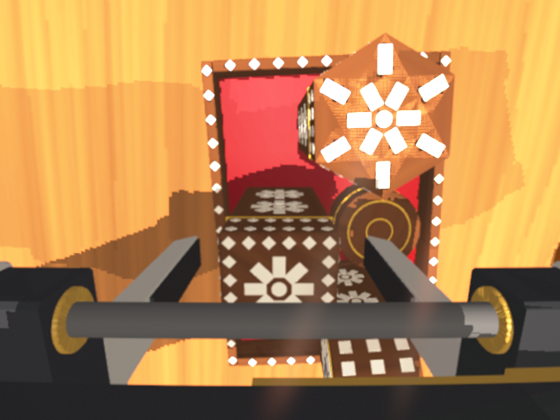

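View pics/s2.png

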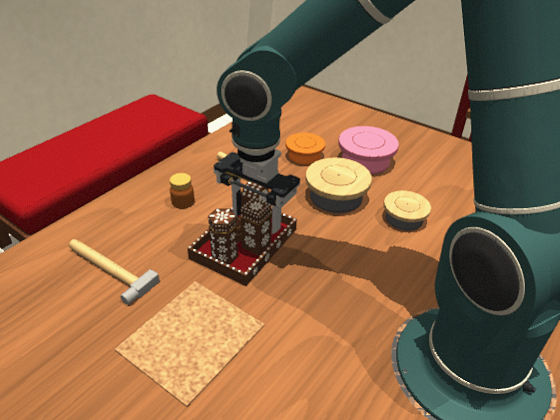

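The canister lid is centred between the fingers (lid flower at 280,288), so I close.

Call:
jog_arm --targets '[0,0,0,0,0,0,0,0,0,0,0,0,0,0,0,0,0,0,0,0,0,0,0,0,0,0,0,0,0,0,0,0,0,0,0,0,0,0,0,0,0,0,0,0,0,0,0,0]' --hand 1

```text
t: 5.55
ee_pos: [514.0, -2.4, 77.9]
eef_rot: [3.135, 0.001, 1.637]
force: [-0.5, -0.5, 0.5]
width: 0.533
```

```bash
python3 -c "
from h import *
go(452,205,230,90)"
```

```text
t 5.55 pos [514.   -2.4  77.9] yaw 93.78 F [-0.5 -0.5  0.5] w 0.533 
 shift cm (now axes) [ 21.09  -4.71 -15.27]  (after turn) [ 20.74  -6.2  -15.21] turn [0.06 0.01 0.63]
```

Call:
jog_arm --targets '[0,0,-0.5,0,0,0,0,0,-1,0,0,0,0,0,-1.5,0,0,0,0,0,-2,0,0,0,0,0,-2,0,0,0,0,0,-2,0,0,0,0,0,-2,0,0,0,0,0,-2,0,0,0,0,0,-2,0,0,0,0,0,-1,0,0,0]'

```text
t: 6.55
ee_pos: [511.0, -1.3, 248.3]
eef_rot: [3.137, 0.0, 1.639]
force: [0.7, -0.5, -3.1]
width: 0.532
```

```bash
python3 -c "
from h import *
go(452,205,230,90)"
```

```text
t 6.55 pos [511.   -1.3 248.3] yaw 93.92 F [ 0.7 -0.5 -3.1] w 0.532 
 shift cm (now axes) [20.98 -4.48  1.8 ]  (after turn) [20.63 -5.9   1.83] turn [0.05 0.   0.65]
```

Call:
jog_arm --targets '[1,-0.2,0,0,0,0.1,2,-0.4,0,0,0,0.1,2.5,-0.6,0.1,0,0,0.1,2.5,-0.6,0.2,0,0,0.1,2.5,-0.6,0.2,0,0,0.1,2.5,-0.6,0.2,0,0,0.1,2.5,-0.6,0.2,0,0,0,2,-0.6,0,0,0,0,1.5,-0.4,0,0,0,0,0.5,0,0,0,0,0]'

```text
t: 7.55
ee_pos: [451.6, 204.1, 233.4]
eef_rot: [-3.14, 0.001, 1.571]
force: [-0.6, -0.3, -2.8]
width: 0.534
```

```bash
python3 -c "
from h import *
go(452,204,73.5,90)"
```

```text
t 7.55 pos [451.6 204.1 233.4] yaw 89.99 F [-0.6 -0.3 -2.8] w 0.534 
 shift cm (now axes) [ 0.    0.06 15.99]  (after turn) [-1.000e-02  4.000e-02  1.599e+01] turn [-0.01  0.01 -0.  ]
```

Call:
jog_arm --targets '[0,0,1,0,0,0,0,0,2,0,0,0,0,0,2,0,0,0,0,0,2,0,0,0,0,0,2,0,0,0,0,0,2,0,0,0,0,0,1.5,0,0,0,0,0,1,0,0,0,0,0,0.3,0,0,0,0,0,0,0,0,0]'

```text
t: 8.55
ee_pos: [449.1, 197.2, 82.0]
eef_rot: [-3.134, 0.004, 1.564]
force: [0.1, 0.3, -3.1]
width: 0.532
```

```bash
python3 -c "
from h import *
go(452,204,73.5,90)"
```

```text
t 8.55 pos [449.1 197.2  82. ] yaw 89.59 F [ 0.1  0.3 -3.1] w 0.532 
 shift cm (now axes) [0.69 0.29 0.84]  (after turn) [0.68 0.29 0.85] turn [-0.08  0.04 -0.07]
```

Call:
jog_arm --targets '[0.4,0.2,0.2,-0.08,0.04,-0.07,0.3,0.1,0.2,0,0,0,0,0,0.2,0,0,0,0,0,0,0,0,0]'

```text
t: 8.95
ee_pos: [453.5, 205.1, 77.0]
eef_rot: [3.138, -0.002, 1.571]
force: [-0.7, -0.2, -2.8]
width: 0.534
```

```bash
python3 -c "
from h import *
go(452,204,73.5,90)"
```

```text
t 8.95 pos [453.5 205.1  77. ] yaw 90.02 F [-0.7 -0.2 -2.8] w 0.534 
 shift cm (now axes) [-0.11 -0.16  0.35]  (after turn) [-0.11 -0.15  0.35] turn [ 0.04 -0.01  0.  ]
```

Call:
jog_arm --targets '[0,0,0.1,0,0,0,0,0,0.1,0,0,0,0,0,0,0,0,0]'

```text
t: 9.25
ee_pos: [453.7, 205.1, 75.2]
eef_rot: [3.137, -0.002, 1.571]
force: [-0.1, -0.3, -3.0]
width: 0.529
```

```bash
python3 -c "
from h import *
go(452,204,73.5,90)"
```

```text
t 9.25 pos [453.7 205.1  75.2] yaw 90.03 F [-0.1 -0.3 -3. ] w 0.529 
 shift cm (now axes) [-0.11 -0.17  0.17]  (after turn) [-0.11 -0.17  0.17] turn [ 0.04 -0.02  0.  ]
```

Call:
jog_arm --targets '[0,0,0.1,0,0,0,0,0,0.1,0,0,0]'

```text
t: 9.45
ee_pos: [453.7, 205.4, 73.7]
eef_rot: [3.137, -0.002, 1.571]
force: [-8.8, -5.4, 34.8]
width: 0.531
```

```bash
python3 -c "
from h import *
go(452,204,73.5,90)"
```

```text
t 9.45 pos [453.7 205.4  73.7] yaw 90.03 F [-8.8 -5.4 34.8] w 0.531 
 shift cm (now axes) [-0.14 -0.17  0.02]  (after turn) [-0.14 -0.17  0.02] turn [ 0.04 -0.01  0.01]
```

Call:
jog_arm --targets '[0,0,-0.05,0,0,0,0,0,0,0,0,0]'

```text
t: 9.65
ee_pos: [453.7, 205.5, 74.3]
eef_rot: [3.137, -0.002, 1.571]
force: [0.6, 0.2, -2.2]
width: 0.53
```

Call:
jog_arm --targets '[0,0,0,0,0,0,0,0,0,0,0,0,0,0,0,0,0,0,0,0,0,0,0,0,0,0,0,0,0,0,0,0,0,0,0,0]' --hand -1

```text
t: 10.25
ee_pos: [454.2, 205.6, 74.5]
eef_rot: [3.136, -0.002, 1.571]
force: [1.0, 0.1, -0.4]
width: 0.984
```

```bash
python3 -c "
from h import *
go(547.2,70,79,96.4);cap('wrist','w3')"
```

```text
t 10.25 pos [454.2 205.6  74.5] yaw 90.02 F [ 1.   0.1 -0.4] w 0.984 
 shift cm (now axes) [-13.57   9.3   -0.42]  (after turn) [-14.52   7.73  -0.45] turn [ 0.06 -0.02 -1.06]
```

View pics/w3.png

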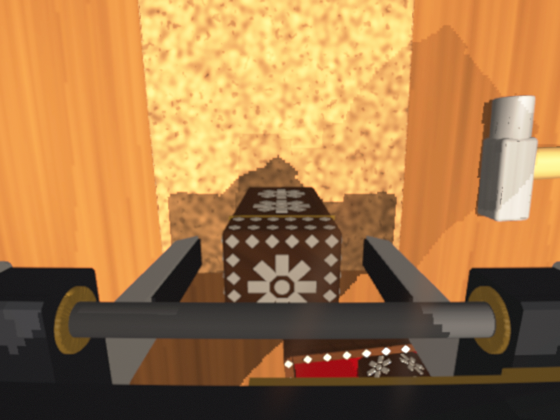

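The square canister stands upright on the mat (flower at 282,287), with cork all around it. Next, the hex canister.

Call:
jog_arm --targets '[0,0,-1,0,0,0,0,0,-2,0,0,0,0,0,-2.5,0,0,0,0,0,-2.5,0,0,0,0,0,-2,0,0,0,0,0,-1,0,0,0]'

```text
t: 10.9
ee_pos: [452.2, 205.9, 190.4]
eef_rot: [3.138, -0.002, 1.573]
force: [0.6, 0.3, -1.2]
width: 0.996
```

Call:
jog_arm --targets '[-1,0.7,0,0,0,-0.3,-2,1.4,0,0,0,-0.3,-2,1.4,0,0,0,-0.3,-2,1.4,0,0,0,-0.2,-2,1,0,0,0,0,-2,1,0,0,0,0,-2,1,0,0,0,0,-1,0.5,0,0,0,0,0,0,0,0,0,0]'

```text
t: 11.8
ee_pos: [551.3, 69.5, 193.4]
eef_rot: [3.136, -0.002, 1.696]
force: [-1.3, 0.7, -0.5]
width: 1.0
```

```bash
python3 -c "
from h import *
go(547.2,70,78,96.4)"
```

```text
t 11.8 pos [551.3  69.5 193.4] yaw 97.16 F [-1.3  0.7 -0.5] w 1.0 
 shift cm (now axes) [ 0.08 -0.47 11.54]  (after turn) [ 0.1  -0.41 11.54] turn [ 0.05 -0.02  0.13]
```

Call:
jog_arm --targets '[0,-0.4,1,0.05,0,0.13,0,0,2,0,0,0,0,0,2,0,0,0,0,0,2,0,0,0,0,0,2,0,0,0,0,0,1,0,0,0,0,0,0,0,0,0]'

```text
t: 12.5
ee_pos: [541.2, 76.5, 87.5]
eef_rot: [-3.139, -0.003, 1.686]
force: [-1.2, 0.0, 0.3]
width: 1.0
```

```bash
python3 -c "
from h import *
go(547.2,70,78,96.4);cap('wrist','w4')"
```

```text
t 12.5 pos [541.2  76.5  87.5] yaw 96.61 F [-1.2  0.   0.3] w 1.0 
 shift cm (now axes) [-0.72  0.52  0.95]  (after turn) [-0.71  0.52  0.95] turn [-0.03 -0.03  0.03]
```

View pics/w4.png

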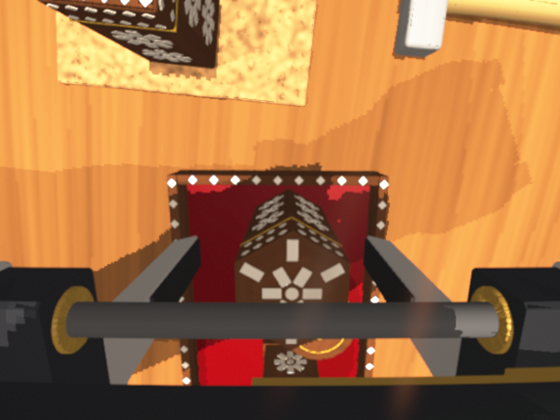

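The hex lid centre is at (291,293); the finger mid is 282, and the state also says 7/5 mm off. I correct that.

Call:
jog_arm --targets '[-0.4,0.3,0.4,0,0,0,-0.3,0.2,0.3,0,0,0,0,0,0.2,0,0,0,0,0,0,0,0,0]'

```text
t: 12.95
ee_pos: [549.0, 70.0, 80.8]
eef_rot: [3.14, -0.003, 1.686]
force: [-0.2, -1.0, -0.1]
width: 1.001
```

```bash
python3 -c "
from h import *
go(547.2,70,78,96.4)"
```

```text
t 12.95 pos [549.   70.   80.8] yaw 96.59 F [-0.2 -1.  -0.1] w 1.001 
 shift cm (now axes) [ 0.02 -0.18  0.28]  (after turn) [ 0.02 -0.18  0.28] turn [ 0.01 -0.03  0.03]
```

Call:
jog_arm --targets '[0,-0.2,0.2,0,0,0,0,0,0.1,0,0,0,0,0,0,0,0,0]'

```text
t: 13.25
ee_pos: [547.1, 69.7, 78.0]
eef_rot: [3.139, -0.003, 1.685]
force: [-0.1, -0.2, 0.1]
width: 1.0
```

```bash
python3 -c "
from h import *
go(547.2,70,78,96.4)"
```

```text
t 13.25 pos [547.1  69.7  78. ] yaw 96.57 F [-0.1 -0.2  0.1] w 1.0 
 shift cm (now axes) [0.03 0.01 0.  ]  (after turn) [0.03 0.01 0.  ] turn [ 0.02 -0.03  0.03]
```

Call:
jog_arm --targets '[0,0,0,0,0,0,0,0,0,0,0,0,0,0,0,0,0,0,0,0,0,0,0,0,0,0,0,0,0,0,0,0,0,0,0,0,0,0,0,0,0,0,0,0,0,0,0,0]' --hand 1

```text
t: 14.05
ee_pos: [547.1, 69.9, 78.2]
eef_rot: [3.139, -0.003, 1.686]
force: [0.0, 0.4, 0.4]
width: 0.553
```

```bash
python3 -c "
from h import *
go(547.2,70,78,96.4)"
```

```text
t 14.05 pos [547.1  69.9  78.2] yaw 96.59 F [0.  0.4 0.4] w 0.553 
 shift cm (now axes) [0.01 0.01 0.02]  (after turn) [0.01 0.01 0.02] turn [ 0.02 -0.03  0.03]
```

Hex gripped at (547.1, 69.9, 78.2), yaw 96.6°.

Call:
jog_arm --targets '[0,0,-0.5,0,0,0,0,0,-1,0,0,0,0,0,-1.5,0,0,0,0,0,-2,0,0,0,0,0,-2,0,0,0,0,0,-2,0,0,0,0,0,-2,0,0,0,0,0,-2,0,0,0,0,0,-2,0,0,0,0,0,-1,0,0,0]'

```text
t: 15.05
ee_pos: [545.6, 70.4, 253.0]
eef_rot: [3.137, -0.003, 1.688]
force: [-0.7, 0.9, -1.8]
width: 0.552
```

```bash
python3 -c "
from h import *
go(454,273,230,90)"
```

```text
t 15.05 pos [545.6  70.4 253. ] yaw 96.72 F [-0.7  0.9 -1.8] w 0.552 
 shift cm (now axes) [21.18 -6.73  2.34]  (after turn) [20.26 -9.16  2.3 ] turn [ 0.04 -0.03  1.12]
```

Call:
jog_arm --targets '[1,-0.3,0,0,0,0.2,2,-0.7,0,0,0,0.2,2.5,-0.9,0,0,0,0.2,2.5,-1,0.1,0,0,0.2,2.5,-1,0.2,0,0,0.2,2.5,-1,0.2,0,0,0.1,2.5,-1,0.2,0,0,0,2,-0.8,0.2,0,0,0,1.5,-0.6,0,0,0,0,0.5,-0.2,0,0,0,0]'

```text
t: 16.05
ee_pos: [459.5, 268.8, 250.0]
eef_rot: [3.133, -0.002, 1.567]
force: [0.6, -0.5, -2.6]
width: 0.551
```

```bash
python3 -c "
from h import *
go(454,273,74,90)"
```

```text
t 16.05 pos [459.5 268.8 250. ] yaw 89.76 F [ 0.6 -0.5 -2.6] w 0.551 
 shift cm (now axes) [ 0.37 -0.71 17.6 ]  (after turn) [ 0.42 -0.55 17.6 ] turn [ 0.08 -0.02 -0.04]
```

Call:
jog_arm --targets '[0.4,-0.6,1,0.08,0,0,0,0,2,0,0,0,0,0,2,0,0,0,0,0,2,0,0,0,0,0,2,0,0,0,0,0,2,0,0,0,0,0,2,0,0,0,0,0,1,0,0,0,0,0,0,0,0,0,0,0,0,0,0,0]'

```text
t: 17.05
ee_pos: [452.6, 267.0, 101.5]
eef_rot: [-3.137, 0.001, 1.56]
force: [0.0, 1.0, -0.7]
width: 0.549
```

```bash
python3 -c "
from h import *
go(454,273,74,90)"
```

```text
t 17.05 pos [452.6 267.  101.5] yaw 89.41 F [ 0.   1.  -0.7] w 0.549 
 shift cm (now axes) [0.6  0.15 2.75]  (after turn) [0.6  0.14 2.75] turn [-0.05  0.01 -0.1 ]
```

Call:
jog_arm --targets '[0.3,0.1,0.5,-0.05,0,-0.1,0.3,0,0.6,0,0,0,0,0,0.6,0,0,0,0,0,0.3,0,0,0,0,0,0.1,0,0,0,0,0,0,0,0,0]'

```text
t: 17.65
ee_pos: [454.9, 274.0, 80.7]
eef_rot: [3.138, -0.001, 1.572]
force: [-0.3, 0.1, -1.8]
width: 0.553
```

```bash
python3 -c "
from h import *
go(454,273,74,90)"
```

```text
t 17.65 pos [454.9 274.   80.7] yaw 90.05 F [-0.3  0.1 -1.8] w 0.553 
 shift cm (now axes) [-0.1  -0.09  0.67]  (after turn) [-0.1  -0.09  0.67] turn [ 0.04 -0.01  0.01]
```

Call:
jog_arm --targets '[0,0,0.3,0.04,0,0,0,0,0.2,0,0,0,0,0,0,0,0,0]'

```text
t: 17.95
ee_pos: [455.1, 274.0, 75.5]
eef_rot: [-3.141, -0.001, 1.571]
force: [-0.2, 0.1, -1.7]
width: 0.551
```

```bash
python3 -c "
from h import *
go(454,273,74,90)"
```

```text
t 17.95 pos [455.1 274.   75.5] yaw 90.04 F [-0.2  0.1 -1.7] w 0.551 
 shift cm (now axes) [-0.1  -0.11  0.15]  (after turn) [-0.1  -0.11  0.15] turn [-0.   -0.01  0.01]
```

Call:
jog_arm --targets '[0,0,0.08,0,0,0,0,0,0.03,0,0,0]'

```text
t: 18.15
ee_pos: [455.1, 274.0, 74.4]
eef_rot: [-3.141, -0.001, 1.571]
force: [0.4, 0.2, -1.9]
width: 0.55
```

```bash
python3 -c "
from h import *
go(454,273,74,90)"
```

```text
t 18.15 pos [455.1 274.   74.4] yaw 90.03 F [ 0.4  0.2 -1.9] w 0.55 
 shift cm (now axes) [-0.1  -0.11  0.04]  (after turn) [-0.1  -0.11  0.04] turn [-0.   -0.01  0.  ]
```

Call:
jog_arm --targets '[0,0,0.05,0,0,0,0,0,0,0,0,0]'

```text
t: 18.35
ee_pos: [455.2, 274.1, 74.4]
eef_rot: [3.141, -0.001, 1.571]
force: [-0.8, -1.1, -1.6]
width: 0.551
```

Call:
jog_arm --targets '[0,0,0,0,0,0,0,0,0,0,0,0,0,0,0,0,0,0,0,0,0,0,0,0,0,0,0,0,0,0,0,0,0,0,0,0]' --hand -1

```text
t: 18.95
ee_pos: [455.6, 274.4, 74.7]
eef_rot: [3.141, -0.001, 1.571]
force: [0.1, -0.9, -0.8]
width: 0.987
```

```bash
python3 -c "
from h import *
go(564,-60,190,97);cap('wrist','w5')"
```

```text
t 18.95 pos [455.6 274.4  74.7] yaw 90.03 F [ 0.1 -0.9 -0.8] w 0.987 
 shift cm (now axes) [-33.43  10.84 -11.56]  (after turn) [-34.51   6.69 -11.53] turn [ 0.01 -0.01 -1.16]
```

View pics/w5.png

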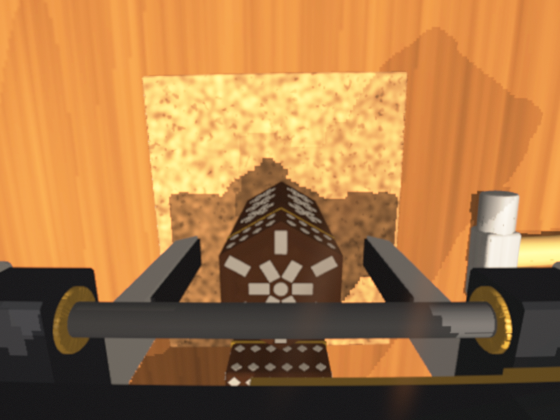

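Hex upright on the mat (lid centre at 281,289). Now the clock.

Call:
jog_arm --targets '[0,0,-1,0,0,0,0,0,-2,0,0,0,0,0,-2.5,0,0,0,0,0,-2.5,0,0,0,0,0,-2.5,0,0,0,0,0,-1,0,0,0]'

```text
t: 19.6
ee_pos: [454.2, 274.5, 195.7]
eef_rot: [-3.14, -0.001, 1.573]
force: [0.1, -0.0, -0.5]
width: 0.999
```

Call:
jog_arm --targets '[-2,0.6,0,0,0,-0.3,-3.5,1.1,0,0,0,-0.3,-3.5,1,0,0,0,-0.3,-3.5,1,0,0,0,-0.2,-3.5,0.8,0,0,0,0,-3.5,0.8,0,0,0,0,-3.5,0.8,0,0,0,0,-3.5,0.6,0,0,0,0,-3.5,0.6,0,0,0,0,-2,0.2,0,0,0,0]'

```text
t: 20.6
ee_pos: [562.3, -45.8, 197.3]
eef_rot: [3.14, -0.002, 1.7]
force: [0.6, 0.7, -0.6]
width: 0.999
```

```bash
python3 -c "
from h import *
go(564,-60,190,97)"
```

```text
t 20.6 pos [562.3 -45.8 197.3] yaw 97.42 F [ 0.6  0.7 -0.6] w 0.999 
 shift cm (now axes) [-1.43 -0.01  0.73]  (after turn) [-1.43 -0.    0.73] turn [ 0.01 -0.02  0.07]
```

Call:
jog_arm --targets '[-0.7,0,0,0,0,0.07,-0.6,0,1,0,0,0,0,0,1,0,0,0,0,0,1.5,0,0,0,0,0,1.5,0,0,0,0,0,1.5,0,0,0,0,0,1.5,0,0,0,0,0,1,0,0,0,0,0,0,0,0,0]'

```text
t: 21.5
ee_pos: [561.8, -56.1, 97.1]
eef_rot: [-3.139, -0.004, 1.695]
force: [0.7, 0.1, 0.5]
width: 1.001
```

```bash
python3 -c "
from h import *
go(564,-60,76,97);cap('wrist','w6')"
```

```text
t 21.5 pos [561.8 -56.1  97.1] yaw 97.11 F [0.7 0.1 0.5] w 1.001 
 shift cm (now axes) [-0.42  0.18  2.1 ]  (after turn) [-0.41  0.17  2.11] turn [-0.02 -0.04  0.02]
```

View pics/w6.png

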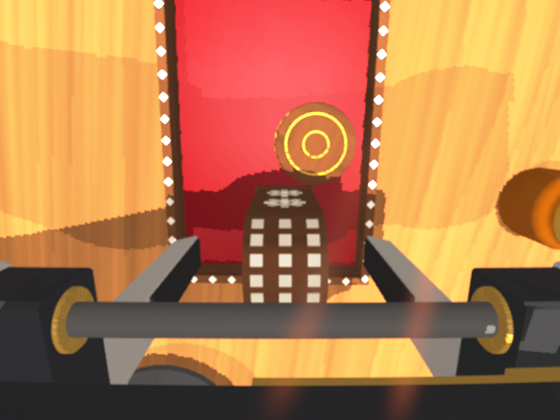

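Clock is centred between the fingers (middle bead column at x=285). Final descent.

Call:
jog_arm --targets '[-0.4,0.2,0.5,0,0,0,0,0,0.7,0,0,0,0,0,0.7,0,0,0,0,0,0.3,0,0,0,0,0,0,0,0,0]'

```text
t: 22.05
ee_pos: [565.9, -60.5, 75.3]
eef_rot: [3.141, -0.003, 1.694]
force: [-0.1, 0.3, 0.1]
width: 1.001
```

```bash
python3 -c "
from h import *
go(564,-60,76,97)"
```

```text
t 22.05 pos [565.9 -60.5  75.3] yaw 97.07 F [-0.1  0.3  0.1] w 1.001 
 shift cm (now axes) [ 0.07 -0.18 -0.07]  (after turn) [ 0.07 -0.18 -0.07] turn [ 0.01 -0.03  0.01]
```

Call:
jog_arm --targets '[0,-0.15,0,0,0,0,0,0,0,0,0,0]'

```text
t: 22.25
ee_pos: [564.4, -60.6, 75.4]
eef_rot: [3.141, -0.003, 1.694]
force: [0.4, -0.8, 0.3]
width: 1.001
```

Call:
jog_arm --targets '[0,0,0,0,0,0,0,0,0,0,0,0,0,0,0,0,0,0,0,0,0,0,0,0,0,0,0,0,0,0,0,0,0,0,0,0,0,0,0,0,0,0,0,0,0,0,0,0]' --hand 1

```text
t: 23.05
ee_pos: [564.7, -60.7, 76.1]
eef_rot: [3.14, -0.003, 1.694]
force: [1.5, -0.9, 0.1]
width: 0.445
```

```bash
python3 -c "
from h import *
go(454,342,230,90)"
```

```text
t 23.05 pos [564.7 -60.7  76.1] yaw 97.07 F [ 1.5 -0.9  0.1] w 0.445 
 shift cm (now axes) [ 41.37  -6.   -15.28]  (after turn) [ 40.27 -11.07 -15.39] turn [ 0.01 -0.03  1.18]
```

Clock gripped at (564.7, -60.7, 76), yaw 97.1°.

Call:
jog_arm --targets '[0,0,-0.5,0,0,0,0,0,-1,0,0,0,0,0,-1.5,0,0,0,0,0,-2,0,0,0,0,0,-2,0,0,0,0,0,-2,0,0,0,0,0,-2,0,0,0,0,0,-2,0,0,0,0,0,-2,0,0,0,0,0,-1,0,0,0]'

```text
t: 24.05
ee_pos: [563.0, -59.9, 250.2]
eef_rot: [3.139, -0.003, 1.697]
force: [0.4, -0.1, -3.0]
width: 0.443
```

Call:
jog_arm --targets '[1,0,0,0,0,0.1,2,-0.2,0,0,0,0.1,2.5,-0.5,0,0,0,0.2,2.5,-0.5,0,0,0,0.2,2.5,-0.5,0,0,0,0.2,2.5,-0.7,0,0,0,0.2,2.5,-0.7,0,0,0,0.1,2.5,-0.7,0,0,0,0,2.5,-0.7,0,0,0,0,2.5,-0.7,0,0,0,0]'

```text
t: 25.05
ee_pos: [492.6, 178.8, 247.1]
eef_rot: [-3.138, -0.002, 1.57]
force: [0.9, 0.1, -2.6]
width: 0.445
```

```bash
python3 -c "
from h import *
go(454,342,230,90)"
```

```text
t 25.05 pos [492.6 178.8 247.1] yaw 89.93 F [ 0.9  0.1 -2.6] w 0.445 
 shift cm (now axes) [16.32 -3.87  1.76]  (after turn) [16.32 -3.86  1.71] turn [-0.03 -0.02 -0.01]
```

Call:
jog_arm --targets '[2.5,-0.6,0,0,0,0,2.5,-0.6,0,0,0,0,2.5,-0.6,0,0,0,0,2.5,-0.6,0,0,0,0,2.5,-0.6,0,0,0,0,2,-0.4,0,0,0,0,1,-0.2,0,0,0,0,0,0,0,0,0,0]'

```text
t: 25.85
ee_pos: [445.3, 346.1, 242.5]
eef_rot: [-3.13, -0.0, 1.575]
force: [-0.8, -1.2, -3.3]
width: 0.445
```

```bash
python3 -c "
from h import *
go(454,342,72,90)"
```

```text
t 25.85 pos [445.3 346.1 242.5] yaw 90.26 F [-0.8 -1.2 -3.3] w 0.445 
 shift cm (now axes) [-0.42  1.06 17.03]  (after turn) [-0.41  0.87 17.05] turn [-0.11 -0.    0.04]
```

Call:
jog_arm --targets '[-0.3,0.5,1,-0.1,0,0,0,0.4,1.5,0,0,0,0,0,2,0,0,0,0,0,2,0,0,0,0,0,2,0,0,0,0,0,2,0,0,0,0,0,1.5,0,0,0,0,0,1,0,0,0,0,0,0.5,0,0,0,0,0,0,0,0,0]'

```text
t: 26.85
ee_pos: [458.8, 332.7, 93.6]
eef_rot: [-3.14, 0.004, 1.564]
force: [0.8, 1.3, -2.9]
width: 0.448
```

```bash
python3 -c "
from h import *
go(454,342,72,90)"
```

```text
t 26.85 pos [458.8 332.7  93.6] yaw 89.61 F [ 0.8  1.3 -2.9] w 0.448 
 shift cm (now axes) [ 0.93 -0.48  2.15]  (after turn) [ 0.93 -0.48  2.16] turn [-0.02  0.04 -0.06]
```

Call:
jog_arm --targets '[0.5,-0.2,0,0,0,0,0.4,-0.3,0,0,0.04,-0.06,0,0,0,0,0,0]'

```text
t: 27.15
ee_pos: [454.0, 342.8, 94.9]
eef_rot: [3.142, -0.001, 1.571]
force: [0.3, -0.5, -2.9]
width: 0.445
```

```bash
python3 -c "
from h import *
go(454,342,72,90);cap('wrist','w7');cap('side','s7')"
```

```text
t 27.15 pos [454.  342.8  94.9] yaw 90.0 F [ 0.3 -0.5 -2.9] w 0.445 
 shift cm (now axes) [-0.08  0.    2.29]  (after turn) [-0.08  0.    2.29] turn [ 0.   -0.01 -0.  ]
```

View pics/s7.png

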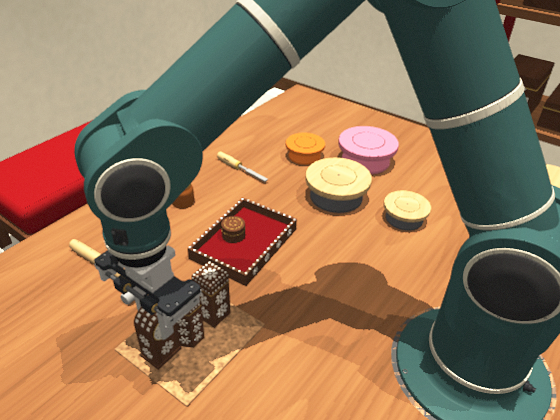

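View pics/w7.png

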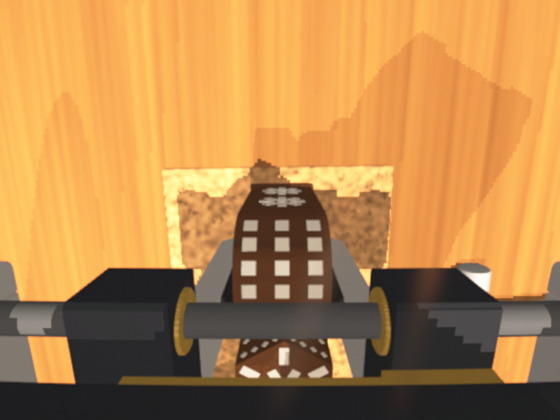

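Hex still stands upright, and the clock hangs clear of it. I lower it gently.

Call:
jog_arm --targets '[0,0,0.5,0,0,0,0,0,0.6,0,0,0,0,0,0.5,0,0,0,0,0,0.2,0,0,0,0,0,0,0,0,0]'

```text
t: 27.75
ee_pos: [454.6, 341.7, 75.1]
eef_rot: [3.141, 0.0, 1.569]
force: [0.4, 0.3, -3.0]
width: 0.446
```

```bash
python3 -c "
from h import *
go(454,342,72,90)"
```

```text
t 27.75 pos [454.6 341.7  75.1] yaw 89.92 F [ 0.4  0.3 -3. ] w 0.446 
 shift cm (now axes) [ 0.03 -0.06  0.31]  (after turn) [ 0.03 -0.06  0.31] turn [ 0.    0.   -0.01]
```

Call:
jog_arm --targets '[0,0,0.15,0,0,0,0,0,0.07,0,0,0,0,0,0.03,0,0,0]'

```text
t: 28.05
ee_pos: [454.7, 341.8, 72.4]
eef_rot: [3.141, -0.0, 1.569]
force: [0.7, 0.4, -2.8]
width: 0.442
```

```bash
python3 -c "
from h import *
go(454,342,72,90)"
```

```text
t 28.05 pos [454.7 341.8  72.4] yaw 89.92 F [ 0.7  0.4 -2.8] w 0.442 
 shift cm (now axes) [ 0.02 -0.07  0.04]  (after turn) [ 0.02 -0.07  0.04] turn [ 0.   -0.   -0.01]
```

Call:
jog_arm --targets '[0,0,0.05,0,0,0]'

```text
t: 28.15
ee_pos: [454.8, 341.8, 72.2]
eef_rot: [3.141, -0.0, 1.569]
force: [-3.6, -3.1, 10.2]
width: 0.445
```

Call:
jog_arm --targets '[0,0,0.03,0,0,0]'

```text
t: 28.25
ee_pos: [454.8, 341.8, 72.2]
eef_rot: [3.141, 0.0, 1.569]
force: [-2.9, -2.7, 5.9]
width: 0.448
```

Call:
jog_arm --targets '[0,0,0,0,0,0,0,0,0,0,0,0,0,0,0,0,0,0,0,0,0,0,0,0,0,0,0,0,0,0,0,0,0,0,0,0]' --hand -1

```text
t: 28.85
ee_pos: [455.4, 342.5, 72.8]
eef_rot: [3.139, -0.001, 1.569]
force: [-0.6, -0.5, -0.5]
width: 0.914
```

Call:
jog_arm --targets '[0,0,-1,0,0,0,0,0,-2,0,0,0,0,0,-2.5,0,0,0,0,0,-2.5,0,0,0,0,0,-2.5,0,0,0,0,0,-1.5,0,0,0,0,0,0,0,0,0]'

```text
t: 29.55
ee_pos: [454.3, 342.7, 200.5]
eef_rot: [3.14, -0.002, 1.571]
force: [-0.6, 0.8, -0.0]
width: 1.004
```

```bash
python3 -c "
from h import *
go(577.8,4.2,200,6.3);cap('wrist','w8');cap('side','s8')"
```

```text
t 29.55 pos [454.3 342.7 200.5] yaw 89.99 F [-0.6  0.8 -0. ] w 1.004 
 shift cm (now axes) [-3.385e+01  1.235e+01  2.000e-02]  (after turn) [ 8.56 35.    0.05] turn [ 0.   -0.02 13.95]
```

View pics/s8.png

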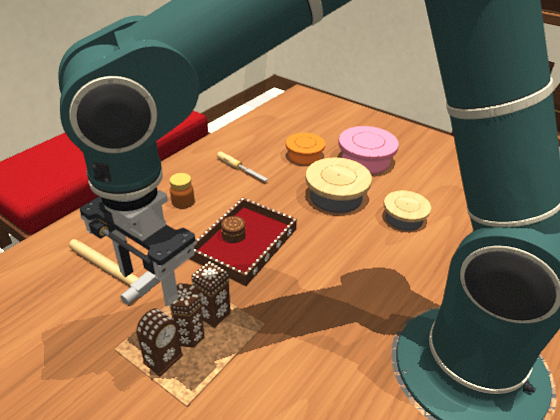

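View pics/w8.png

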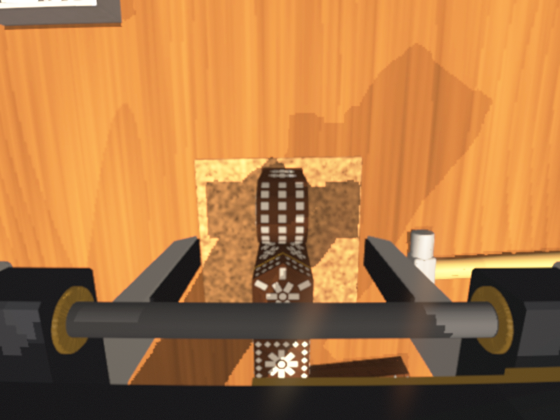

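All three stand upright on the mat (side view: clock 158,340; hex 187,315; square 211,293). Now the round box.

Call:
jog_arm --targets '[-3,1.1,0,0,0,0,-4,1.5,0,0,0,0,-4,1.5,0,0,0,0,-4,1.5,0,0,0,0,-4,1.5,0,0,0,0,-4,1.4,0,0,0,0,-4,1.4,0,0,0,0,-3,1,0,0,0,0,-2,0.8,0,0,0,0,0,0,0,0,0,0.5]'

```text
t: 30.65
ee_pos: [569.2, 7.3, 184.1]
eef_rot: [-3.123, 0.002, 1.521]
force: [0.1, 0.6, 0.0]
width: 1.001
```

Call:
jog_arm --targets '[0,0,0,0,0,1,0,0,0,0,0,1,0,0,0,0,0,1,0,0,0,0,0,1,0,0,0,0,0,1,0,0,0,0,0,1,0,0,0,0,0,1,0,0,0,0,0,1,0,0,0,0,0,1,0,0,0,0,0,1]'

```text
t: 31.65
ee_pos: [562.3, 4.4, 168.5]
eef_rot: [-3.124, 0.037, 0.429]
force: [-0.1, 0.6, 0.0]
width: 0.999
```

```bash
python3 -c "
from h import *
go(577.8,4.2,200,6.3);print(ctrl.get_state()['joint_positions'].round(2))"
```

```text
t 31.65 pos [562.3   4.4 168.5] yaw 24.57 F [-0.1  0.6  0. ] w 0.999 
 shift cm (now axes) [ 1.28  0.61 -3.21]  (after turn) [ 1.54  0.19 -3.15] turn [-0.11  0.38  3.04]
[ 0.33  0.41 -0.5   1.76  0.22  1.06 -1.39]
```

Call:
jog_arm --targets '[0.5,0.2,-0.5,-0.1,0.38,1,0.4,0.1,-0.5,0,0,1,0.4,0,-0.5,0,0,1,0,0,0,0,0,0]'

```text
t: 32.05
ee_pos: [573.4, 5.4, 177.6]
eef_rot: [-3.136, 0.007, 0.099]
force: [-0.2, 0.1, -0.2]
width: 1.001
```

```bash
python3 -c "
from h import *
go(577.8,4.2,200,6.3);cap('wrist','w9');cap('top','t9')"
```

```text
t 32.05 pos [573.4   5.4 177.6] yaw 5.66 F [-0.2  0.1 -0.2] w 1.001 
 shift cm (now axes) [ 0.41  0.15 -2.24]  (after turn) [ 0.43  0.17 -2.24] turn [-0.05  0.07 -0.11]
```

View pics/w9.png

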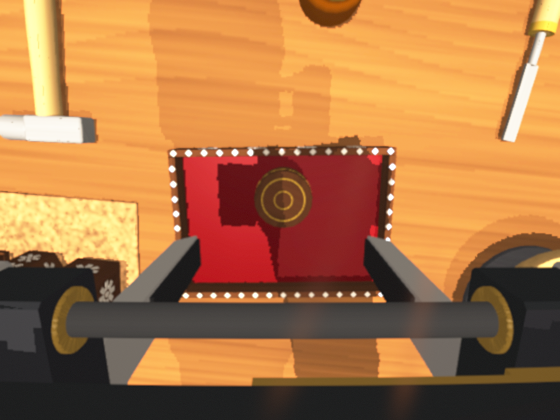

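```bash
python3 -c "
from h import *
c=load('w9');print(onplane(c,[(283,201)],48)); P=cloud(c); print(P[201,283])
go(577.8,4.2,16,6.3)"
```

```text
[[576.61840373   3.85127362  48.        ]]
[576.48999949   3.83927505  47.38628364]
t 32.15 pos [572.8   5.4 177.2] yaw 5.96 F [-0.6 -0.7 -0.5] w 1.001 
 shift cm (now axes) [ 0.61  0.26 16.11]  (after turn) [ 0.48  0.17 16.12] turn [-0.05  0.08 -0.06]
```

Call:
jog_arm --targets '[0.4,0.1,1,-0.05,0.07,-0.1,0,0,1.5,0,0,0,0,0,2,0,0,0,0,0,2,0,0,0,0,0,1.5,0,0,0,0,0,1,0,0,0,0,0,0,0,0,0]'

```text
t: 32.85
ee_pos: [574.7, 4.2, 76.9]
eef_rot: [-3.141, 0.004, 0.133]
force: [0.3, -0.4, 0.9]
width: 0.999
```

```bash
python3 -c "
from h import *
go(577.8,4.2,16,6.3);c=cap('wrist','w10')"
```

```text
t 32.85 pos [574.7   4.2  76.9] yaw 7.64 F [ 0.3 -0.4  0.9] w 0.999 
 shift cm (now axes) [0.33 0.05 6.08]  (after turn) [0.31 0.04 6.09] turn [-0.    0.04  0.22]
```

View pics/w10.png

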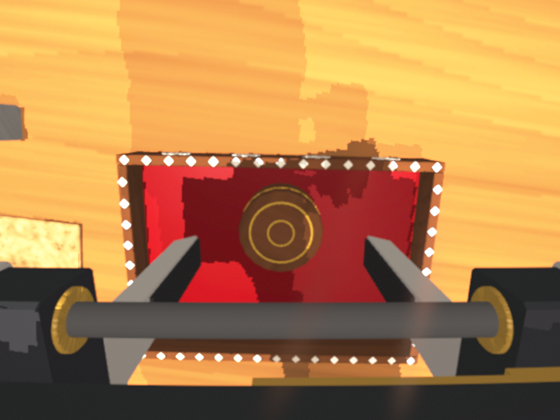

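Box centred between the fingers (281,233), I continue down.

Call:
jog_arm --targets '[0.2,0,1,0,0.04,0.2,0,0,1.5,0,0,0,0,0,1.5,0,0,0,0,0,1,0,0,0,0,0,0.5,0,0,0,0,0,0,0,0,0]'

```text
t: 33.5
ee_pos: [577.9, 4.6, 18.6]
eef_rot: [3.141, -0.003, 0.112]
force: [-0.2, -0.7, 1.1]
width: 0.999
```

```bash
python3 -c "
from h import *
go(577.2,4.0,16,6.3)"
```

```text
t 33.5 pos [577.9   4.6  18.6] yaw 6.4 F [-0.2 -0.7  1.1] w 0.999 
 shift cm (now axes) [-0.08  0.05  0.26]  (after turn) [-0.08  0.05  0.26] turn [ 0.   -0.03  0.02]
```

Call:
jog_arm --targets '[0,0,0.2,0,0,0,0,0,0,0,0,0]'

```text
t: 33.7
ee_pos: [578.2, 4.7, 16.7]
eef_rot: [3.141, -0.004, 0.112]
force: [-0.1, -0.2, 0.1]
width: 1.0
```

Call:
jog_arm --targets '[0,0,0,0,0,0,0,0,0,0,0,0,0,0,0,0,0,0,0,0,0,0,0,0,0,0,0,0,0,0,0,0,0,0,0,0,0,0,0,0,0,0]' --hand 1

```text
t: 34.4
ee_pos: [579.0, 4.6, 18.0]
eef_rot: [3.141, -0.006, 0.112]
force: [0.1, 0.0, -0.7]
width: 0.595
```

```bash
python3 -c "
from h import *
go(473.5,-290,200,-15)"
```

```text
t 34.4 pos [579.    4.6  18. ] yaw 6.4 F [ 0.1  0.  -0.7] w 0.595 
 shift cm (now axes) [-13.66  28.11 -18.26]  (after turn) [ -2.57  31.19 -18.2 ] turn [-0.01 -0.06  3.57]
```

Call:
jog_arm --targets '[0,0,-0.5,0,0,0,0,0,-1,0,0,0,0,0,-1.5,0,0,0,0,0,-2,0,0,0,0,0,-2,0,0,0,0,0,-2,0,0,0,0,0,-2,0,0,0,0,0,-1,0,0,0,0,0,0,0,0,0]'

```text
t: 35.3
ee_pos: [578.4, 5.0, 150.5]
eef_rot: [3.141, -0.009, 0.112]
force: [0.6, -0.2, -1.6]
width: 0.592
```

```bash
python3 -c "
from h import *
go(475,-289.6,150,6.4)"
```

```text
t 35.3 pos [578.4   5.  150.5] yaw 6.44 F [ 0.6 -0.2 -1.6] w 0.592 
 shift cm (now axes) [-13.58  28.11  -0.04]  (after turn) [-13.56  28.12   0.05] turn [ 0.01 -0.09  0.01]
```

Call:
jog_arm --targets '[-0.5,1,0,0,-0.09,0,-1,2,0,0,0,0,-1.3,2.8,0,0,0,0,-1.3,2.8,0,0,0,0,-1.4,2.8,0,0,0,0,-1.4,2.8,0,0,0,0,-1.4,2.8,0,0,0,0,-1.4,2.8,0,0,0,0,-1.4,2.8,0,0,0,0,-1.4,2.8,0,0,0,0]'

```text
t: 36.3
ee_pos: [472.1, -272.4, 142.5]
eef_rot: [-3.135, 0.016, 0.117]
force: [1.4, 0.1, -1.1]
width: 0.585
```

```bash
python3 -c "
from h import *
go(475,-289.6,150,6.4)"
```

```text
t 36.3 pos [ 472.1 -272.4  142.5] yaw 6.69 F [ 1.4  0.1 -1.1] w 0.585 
 shift cm (now axes) [ 0.08  1.74 -0.76]  (after turn) [ 0.1   1.74 -0.75] turn [-0.06  0.15  0.05]
```

Call:
jog_arm --targets '[0,0.8,0,-0.06,0.15,0.05,0,0.4,0,0,0,0,0,0,0,0,0,0]'

```text
t: 36.6
ee_pos: [469.2, -289.3, 139.9]
eef_rot: [-3.14, 0.005, 0.104]
force: [-0.4, -0.4, -1.5]
width: 0.592
```

```bash
python3 -c "
from h import *
go(475,-289.6,78,6.4);cap('wrist','w11')"
```

```text
t 36.6 pos [ 469.2 -289.3  139.9] yaw 5.98 F [-0.4 -0.4 -1.5] w 0.592 
 shift cm (now axes) [0.6  0.1  6.19]  (after turn) [0.57 0.09 6.19] turn [-0.01  0.04 -0.07]
```

View pics/w11.png

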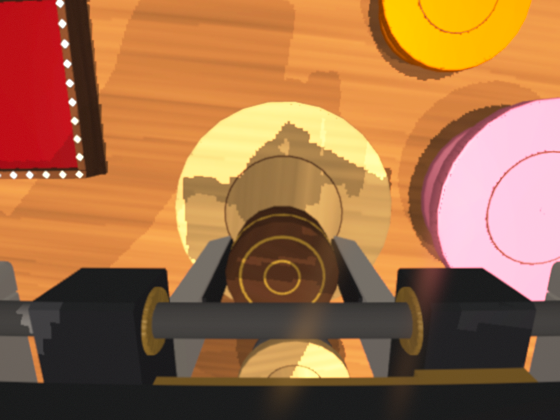

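```bash
python3 -c "
from h import *
c=load('w11');print(onplane(c,[(283,276.5)],170)-np.array([469.2,-289.3,139.9]))
p=onplane(c,[(177,200),(391,200),(284,102),(345,120),(225,119),(200,150)],70)[:,:2];print(p)
from scipy.optimize import least_squares
print(least_squares(lambda x:np.hypot(*(p-x[:2]).T)-85,[473,-290]).x)
q=onplane(c,[(283,156),(226,210),(342,212),(240,175),(327,175)],70)[:,:2]
print(least_squares(lambda x:np.hypot(*(q-x[:2]).T)-46,[473,-290]))
" | grep -v '^ *\(jac\|cost\|grad\|opt\|act\|mes\|nfev\|njev\|stat\|succ\)'
```

```text
[[-0.57754732 -2.05882727 30.1       ]]
[[ 477.39651538 -208.81205882]
 [ 494.57922625 -372.22675292]
 [ 557.28915786 -282.94723207]
 [ 549.53297489 -328.30922017]
 [ 541.13412814 -241.61079654]
 [ 517.06344423 -224.62514244]]
[ 471.81511885 -292.97626738]
         fun: [ 3.285e-01 -1.129e+00 -8.752e-01  7.921e-02 -2.641e-01]
           x: [ 4.730e+02 -2.917e+02]
               [-9.863e-03 -1.000e+00]
               [-1.824e-01  9.832e-01]
               [-6.200e-01 -7.846e-01]
               [-7.742e-01  6.329e-01]]
```

Call:
jog_arm --targets '[0.2,0,1,0,0.04,-0.07,0.2,0,1.5,0,0,0,0,0,1.5,0,0,0,0,0,0.8,0,0,0,0,0,0.3,0,0,0,0,0,0,0,0,0]'

```text
t: 37.25
ee_pos: [475.0, -283.1, 83.0]
eef_rot: [-3.137, 0.001, 0.12]
force: [-0.2, 0.4, -1.4]
width: 0.594
```

```bash
python3 -c "
from h import *
go(474,-289.6,77.8,6.4)"
```

```text
t 37.25 pos [ 475.  -283.1   83. ] yaw 6.88 F [-0.2  0.4 -1.4] w 0.594 
 shift cm (now axes) [-0.18  0.63  0.52]  (after turn) [-0.17  0.63  0.52] turn [-0.04  0.01  0.08]
```

Call:
jog_arm --targets '[-0.1,0.5,0,-0.04,0,0.08,0,0.1,0.2,0,0,0,0,0,0.1,0,0,0,0,0,0,0,0,0]'

```text
t: 37.65
ee_pos: [475.4, -290.2, 80.9]
eef_rot: [3.14, -0.0, 0.111]
force: [-0.3, 0.3, -1.7]
width: 0.59
```

```bash
python3 -c "
from h import *
go(474,-289.6,77.8,6.4)"
```

```text
t 37.65 pos [ 475.4 -290.2   80.9] yaw 6.35 F [-0.3  0.3 -1.7] w 0.59 
 shift cm (now axes) [-0.13 -0.07  0.31]  (after turn) [-0.13 -0.07  0.31] turn [ 0.01 -0.   -0.01]
```

Call:
jog_arm --targets '[-0.13,-0.06,0.1,0,0,0,0,0,0.1,0,0,0,0,0,0.05,0,0,0]'

```text
t: 37.95
ee_pos: [474.1, -289.8, 78.6]
eef_rot: [3.14, -0.001, 0.111]
force: [-0.5, 0.6, -1.3]
width: 0.592
```

```bash
python3 -c "
from h import *
go(474,-289.6,77.8,6.4)"
```

```text
t 37.95 pos [ 474.1 -289.8   78.6] yaw 6.35 F [-0.5  0.6 -1.3] w 0.592 
 shift cm (now axes) [-0.   -0.02  0.08]  (after turn) [-0.   -0.02  0.08] turn [ 0.02 -0.01 -0.01]
```

Call:
jog_arm --targets '[0,0,0.06,0,0,0]'

```text
t: 38.05
ee_pos: [474.1, -289.8, 78.1]
eef_rot: [3.14, -0.001, 0.111]
force: [-3.4, 0.8, 8.1]
width: 0.595
```

Call:
jog_arm --targets '[0,0,0.04,0,0,0]'

```text
t: 38.15
ee_pos: [474.0, -289.8, 78.0]
eef_rot: [3.14, -0.001, 0.111]
force: [-4.8, 2.8, 12.9]
width: 0.592
```

Call:
jog_arm --targets '[0,0,0,0,0,0,0,0,0,0,0,0,0,0,0,0,0,0,0,0,0,0,0,0,0,0,0,0,0,0]' --hand -1

```text
t: 38.65
ee_pos: [474.4, -289.9, 78.2]
eef_rot: [3.139, -0.001, 0.111]
force: [-0.4, -0.5, -0.4]
width: 0.977
```

Call:
jog_arm --targets '[0,0,-1,0,0,0,0,0,-1.5,0,0,0,0,0,-2,0,0,0,0,0,-2,0,0,0,0,0,-1.5,0,0,0,0,0,-1,0,0,0,0,0,0,0,0,0]'

```text
t: 39.35
ee_pos: [474.4, -289.5, 175.2]
eef_rot: [3.139, -0.002, 0.111]
force: [-0.1, -0.0, -0.5]
width: 0.997
```

```bash
python3 -c "
from h import *
go(454.2,205.6,200,90);cap('wrist','w12');cap('top','t12');cap('side','s12')"
```

```text
t 39.35 pos [ 474.4 -289.5  175.2] yaw 6.38 F [-0.1 -0.  -0.5] w 0.997 
 shift cm (now axes) [  3.5  -49.42  -2.6 ]  (after turn) [49.51 -2.02 -2.48] turn [  0.03   0.   -13.94]
```

View pics/w12.png

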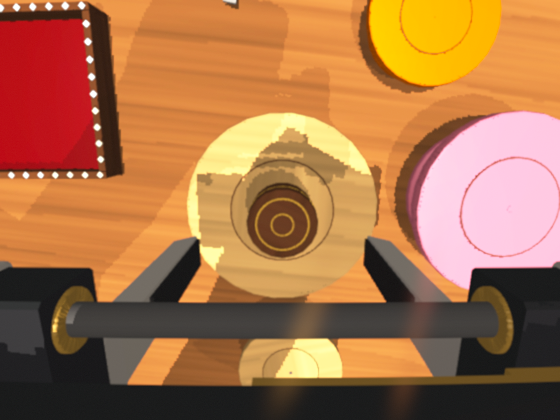

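View pics/s12.png

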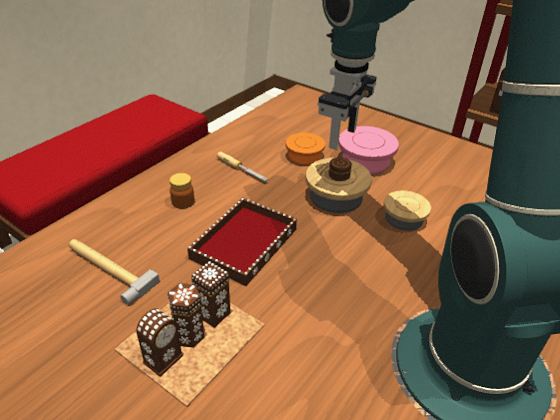

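Run:
```python
from h import *
from scipy.optimize import least_squares
c=load('w12')
cv2.imwrite('pics/w12c.png',cv2.resize(cv2.imread('pics/w12.png')[105:305,180:390],None,fx=2.8,fy=2.8,interpolation=cv2.INTER_CUBIC))
# disc outline by colour
im=c['image'].astype(int)
e=cv2.Canny(c['image'],60,150)
P=cloud(c); Z=P[...,2]
m=(abs(Z-70)<4); m[320:]=0
n,l,s,cc=cv2.connectedComponentsWithStats(m.astype(np.uint8)); print(l[150,250],s[l[150,250]])
cn,_=cv2.findContours((l==l[150,250]).astype(np.uint8),0,1); cn=max(cn,key=cv2.contourArea)
p=onplane(c,cn.reshape(-1,2),70)[:,:2]
f=least_squares(lambda x:np.hypot(*(p-x[:2]).T)-x[2],[473,-290,85],loss='soft_l1').x; print('disc',f)
m=(abs(Z-108)<6); n,l,s,cc=cv2.connectedComponentsWithStats(m.astype(np.uint8)); i=l[224,283];print(s[i])
cn,_=cv2.findContours((l==i).astype(np.uint8),0,1);q=onplane(c,max(cn,key=cv2.contourArea).reshape(-1,2),108)[:,:2]
g=least_squares(lambda x:np.hypot(*(q-x[:2]).T)-x[2],[473,-290,28],loss='soft_l1').x; print('box',g)
```

```text
2 [  188   113   189   184 23110]
disc [ 475.2532457  -291.00786659   82.83469033]
[ 246  189   72   69 3847]
box [ 473.56947454 -290.98998754   27.09385847]
```

View pics/w12c.png

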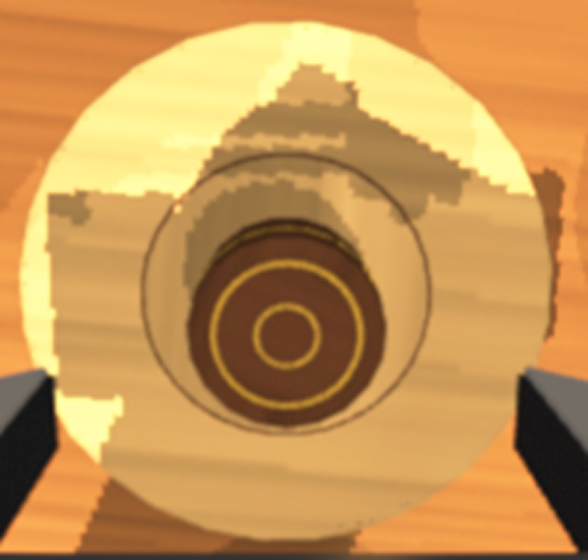

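Run:
```python
from h import *
c=load('w12')
C=lambda l:[(180+(x+.5)/2.8-.5,105+(y+.5)/2.8-.5) for x,y in l]
from scipy.optimize import least_squares
for nm,l,z,r in [('circ',[(142,293),(431,293),(286,153),(287,434)],70,46),('disc',[(20,282),(549,275),(290,21),(290,541)],70,85),('ring',[(212,333),(362,333),(287,261),(287,408)],108,22),('ring2',[(253,335),(320,335),(286,303),(286,368)],108,9)]:
    p=onplane(c,C(l),z)[:,:2]; f=least_squares(lambda x:np.hypot(*(p-x[:2]).T)-x[2],[473,-290,r]); print(nm,f.x,f.cost)
```

```text
circ [ 474.51353191 -291.31571171   45.43715117] 0.005435932241284897
disc [ 474.61598981 -290.7352715    83.58983471] 0.16946626400894174
ring [ 472.78877476 -291.49685995   20.80528959] 0.051016145848226814
ring2 [ 472.81279127 -291.35176553    9.24591111] 0.0013399228629256534
```

The box stands on the disc: ring centre about (472.8,-291.4) against circle centre (474.5,-291.3) in the same view, under 2 mm off. Now I return the tall pieces, square first.

Call:
jog_arm --targets '[0,0,-1,0,0,-1,0,0,-1,0,0,-1,0,0,-1,0,0,-1,0,0,-1,0,0,-1,0,0,-0.5,0,0,-1,0,0,-0.2,0,0,-1,0,0,-0.2,0,0,-1,0,0,-0.2,0,0,-1,0,0,-0.2,0,0,-1,0,0,0,0,0,-1]'

```text
t: 40.5
ee_pos: [470.2, -286.8, 218.3]
eef_rot: [-3.127, -0.004, 1.2]
force: [-0.0, -0.1, 0.1]
width: 1.0
```

```bash
python3 -c "
from h import *
go(454.2,205.6,200,90)"
```

```text
t 40.5 pos [ 470.2 -286.8  218.3] yaw 68.73 F [-0.  -0.1  0.1] w 1.0 
 shift cm (now axes) [ 45.29 -19.32   2.28]  (after turn) [49.24 -1.6   1.83] turn [-0.13 -0.06 -3.54]
```

Call:
jog_arm --targets '[3,-1.1,0,-0.13,-0.06,-0.9,4,-1.1,0,0,0,-0.9,4,-0.7,0,0,0,-0.9,4,-0.3,0,0,0,-0.8,4.5,-0.1,0,0,0,0,4.5,-0.1,0,0,0,0,4.5,-0.1,0,0,0,0,4.5,-0.1,0,0,0,0,4.5,-0.1,0,0,0,0,4.5,-0.1,0,0,0,0]'

```text
t: 41.5
ee_pos: [457.6, 146.6, 211.0]
eef_rot: [-3.13, -0.002, 1.575]
force: [0.8, -0.4, -0.1]
width: 1.001
```

```bash
python3 -c "
from h import *
go(453.8,205.5,200,90)"
```

```text
t 41.5 pos [457.6 146.6 211. ] yaw 90.23 F [ 0.8 -0.4 -0.1] w 1.001 
 shift cm (now axes) [ 5.88 -0.34  1.12]  (after turn) [ 5.89 -0.38  1.1 ] turn [-0.11 -0.02  0.04]
```

Call:
jog_arm --targets '[2,-0.1,0.3,-0.11,0,0.04,2,-0.1,0.3,0,0,0,1.2,-0.1,0.3,0,0,0,0,0,0,0,0,0,0,0,0,0,0,0]'

```text
t: 42.0
ee_pos: [450.7, 206.9, 198.8]
eef_rot: [-3.136, -0.005, 1.58]
force: [0.1, -0.4, -0.3]
width: 0.996
```

```bash
python3 -c "
from h import *
go(453.8,205.5,74.2,90)"
```

```text
t 42.0 pos [450.7 206.9 198.8] yaw 90.55 F [ 0.1 -0.4 -0.3] w 0.996 
 shift cm (now axes) [-0.2   0.38 12.46]  (after turn) [-0.14  0.31 12.46] turn [-0.05 -0.05  0.09]
```

Call:
jog_arm --targets '[-0.1,0.3,1,-0.05,-0.05,0.09,0,0,1.5,0,0,0,0,0,1.5,0,0,0,0,0,1.5,0,0,0,0,0,1.5,0,0,0,0,0,1.5,0,0,0,0,0,1,0,0,0,0,0,0,0,0,0]'

```text
t: 42.8
ee_pos: [453.4, 198.9, 92.8]
eef_rot: [-3.138, 0.004, 1.562]
force: [0.1, -0.6, 0.5]
width: 0.996
```

```bash
python3 -c "
from h import *
go(453.8,205.5,74.2,90)"
```

```text
t 42.8 pos [453.4 198.9  92.8] yaw 89.51 F [ 0.1 -0.6  0.5] w 0.996 
 shift cm (now axes) [0.66 0.04 1.86]  (after turn) [0.66 0.04 1.86] turn [-0.03  0.03 -0.08]
```

Call:
jog_arm --targets '[0.3,0,0.5,-0.03,0.03,-0.08,0.3,0,0.5,0,0,0,0,0,0.5,0,0,0,0,0,0.1,0,0,0,0,0,0,0,0,0]'

```text
t: 43.3
ee_pos: [454.0, 205.6, 76.2]
eef_rot: [3.14, -0.0, 1.571]
force: [0.3, -0.1, 0.4]
width: 0.999
```

```bash
python3 -c "
from h import *
go(453.8,205.5,74.2,90)"
```

```text
t 43.3 pos [454.  205.6  76.2] yaw 90.02 F [ 0.3 -0.1  0.4] w 0.999 
 shift cm (now axes) [-0.01 -0.02  0.2 ]  (after turn) [-0.01 -0.02  0.2 ] turn [ 0.01 -0.    0.  ]
```

Call:
jog_arm --targets '[0,0,0.2,0,0,0,0,0,0,0,0,0]'

```text
t: 43.5
ee_pos: [454.3, 205.6, 74.4]
eef_rot: [3.14, -0.0, 1.571]
force: [0.2, -0.4, -0.7]
width: 1.0
```

Call:
jog_arm --targets '[0,0,0,0,0,0,0,0,0,0,0,0,0,0,0,0,0,0,0,0,0,0,0,0,0,0,0,0,0,0,0,0,0,0,0,0,0,0,0,0,0,0,0,0,0,0,0,0]' --hand 1

```text
t: 44.3
ee_pos: [454.5, 205.5, 74.8]
eef_rot: [3.139, -0.0, 1.571]
force: [-0.3, -0.2, -0.4]
width: 0.53
```

Call:
jog_arm --targets '[0,0,-0.5,0,0,0,0,0,-1,0,0,0,0,0,-1.5,0,0,0,0,0,-2,0,0,0,0,0,-2,0,0,0,0,0,-2,0,0,0,0,0,-2,0,0,0,0,0,-2,0,0,0,0,0,-1,0,0,0,0,0,0,0,0,0]'

```text
t: 45.3
ee_pos: [452.8, 206.4, 228.3]
eef_rot: [3.137, -0.001, 1.574]
force: [1.0, -0.1, -2.7]
width: 0.529
```

```bash
python3 -c "
from h import *
go(513.7,-2.4,235,93.8)"
```

```text
t 45.3 pos [452.8 206.4 228.3] yaw 90.16 F [ 1.  -0.1 -2.7] w 0.529 
 shift cm (now axes) [-20.9    6.03  -0.66]  (after turn) [-21.24   4.69  -0.67] turn [ 0.04 -0.01 -0.61]
```

Call:
jog_arm --targets '[-1,0.3,0,0,0,-0.1,-2,0.6,0,0,0,-0.1,-2.5,0.7,0,0,0,-0.1,-2.5,0.7,0,0,0,-0.1,-2.5,0.7,0,0,0,-0.1,-2.5,0.6,0,0,0,-0.1,-2.5,0.6,0,0,0,0,-2,0.5,0,0,0,0,-1.5,0.3,0,0,0,0,0,0,0,0,0,0]'

```text
t: 46.3
ee_pos: [509.5, 11.5, 222.8]
eef_rot: [-3.139, -0.001, 1.642]
force: [0.4, 1.4, -3.0]
width: 0.531
```

```bash
python3 -c "
from h import *
go(513.7,-2.4,78.6,93.8)"
```

```text
t 46.3 pos [509.5  11.5 222.8] yaw 94.11 F [ 0.4  1.4 -3. ] w 0.531 
 shift cm (now axes) [-1.43  0.36 14.42]  (after turn) [-1.42  0.33 14.42] turn [-0.03 -0.01  0.05]
```

Call:
jog_arm --targets '[-0.7,0.2,0.5,0,0,0.05,-0.5,0.1,1,0,0,0,0,0,1.5,0,0,0,0,0,1.5,0,0,0,0,0,1.5,0,0,0,0,0,1,0,0,0,0,0,0.5,0,0,0,0,0,0,0,0,0]'

```text
t: 47.1
ee_pos: [511.5, 2.4, 140.5]
eef_rot: [-3.136, -0.003, 1.642]
force: [-0.7, -0.5, -2.8]
width: 0.53
```

```bash
python3 -c "
from h import *
go(513.7,-2.4,78.6,93.8)"
```

```text
t 47.1 pos [511.5   2.4 140.5] yaw 94.11 F [-0.7 -0.5 -2.8] w 0.53 
 shift cm (now axes) [-0.51  0.21  6.19]  (after turn) [-0.49  0.18  6.19] turn [-0.05 -0.03  0.05]
```

Call:
jog_arm --targets '[-0.4,0.2,0.5,-0.05,-0.03,0.05,0,0,1,0,0,0,0,0,1,0,0,0,0,0,1,0,0,0,0,0,0.8,0,0,0,0,0,0.4,0,0,0,0,0,0,0,0,0]'

```text
t: 47.8
ee_pos: [514.6, -1.8, 90.0]
eef_rot: [3.14, 0.001, 1.637]
force: [0.9, -0.2, -3.0]
width: 0.536
```

```bash
python3 -c "
from h import *
go(513.7,-2.4,78.6,93.8)"
```

```text
t 47.8 pos [514.6  -1.8  90. ] yaw 93.78 F [ 0.9 -0.2 -3. ] w 0.536 
 shift cm (now axes) [-0.06 -0.1   1.14]  (after turn) [-0.06 -0.09  1.14] turn [ 0.01  0.01 -0.  ]
```

Call:
jog_arm --targets '[-0.05,-0.1,0.3,0,0,0,0,0,0.4,0,0,0,0,0,0.2,0,0,0,0,0,0.1,0,0,0,0,0,0,0,0,0]'

```text
t: 48.3
ee_pos: [514.0, -2.4, 79.8]
eef_rot: [3.139, 0.001, 1.637]
force: [-0.2, 0.3, -2.2]
width: 0.533
```

```bash
python3 -c "
from h import *
go(513.7,-2.4,78.6,93.8)"
```

```text
t 48.3 pos [514.   -2.4  79.8] yaw 93.77 F [-0.2  0.3 -2.2] w 0.533 
 shift cm (now axes) [-0.   -0.04  0.12]  (after turn) [-0.   -0.04  0.12] turn [ 0.02  0.01 -0.  ]
```

Call:
jog_arm --targets '[0,0,0.08,0,0,0]'

```text
t: 48.4
ee_pos: [514.2, -2.3, 79.2]
eef_rot: [3.139, 0.001, 1.637]
force: [0.1, 0.2, -3.1]
width: 0.528
```

Call:
jog_arm --targets '[0,0,0.05,0,0,0]'

```text
t: 48.5
ee_pos: [514.2, -2.4, 78.7]
eef_rot: [3.139, 0.001, 1.637]
force: [-4.3, -2.7, 8.9]
width: 0.53
```

Contact at z=78.7, as expected. I release and rise.

Call:
jog_arm --targets '[0,0,0,0,0,0,0,0,0,0,0,0,0,0,0,0,0,0,0,0,0,0,0,0,0,0,0,0,0,0,0,0,0,0,0,0]' --hand -1

```text
t: 49.1
ee_pos: [515.0, -2.3, 79.4]
eef_rot: [3.137, 0.001, 1.637]
force: [0.4, 0.0, 0.5]
width: 0.989
```

Call:
jog_arm --targets '[0,0,-1,0,0,0,0,0,-2,0,0,0,0,0,-2.5,0,0,0,0,0,-2.5,0,0,0,0,0,-2.5,0,0,0,0,0,-1,0,0,0,0,0,0,0,0,0]'

```text
t: 49.8
ee_pos: [513.9, -1.3, 201.7]
eef_rot: [3.137, 0.001, 1.638]
force: [0.9, 0.4, -0.3]
width: 1.0
```

```bash
python3 -c "
from h import *
go(455.2,274.1,195,90);cap('wrist','w13')"
```

```text
t 49.8 pos [513.9  -1.3 201.7] yaw 93.86 F [ 0.9  0.4 -0.3] w 1.0 
 shift cm (now axes) [27.88 -4.01  0.63]  (after turn) [27.54 -5.87  0.67] turn [0.04 0.01 0.64]
```

View pics/w13.png

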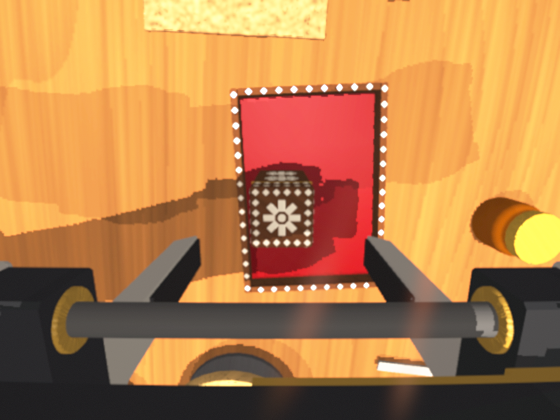

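The square canister is back upright in the tray (flower at 282,217). Next, the hex.

Call:
jog_arm --targets '[2,-0.3,0,0.04,0,0.2,3.5,-0.5,0,0,0,0.2,3.5,-0.6,0,0,0,0.2,3.5,-0.7,0,0,0,0,3.5,-0.8,0,0,0,0,3.5,-0.8,0,0,0,0,3,-0.7,0,0,0,0,2.5,-0.6,0,0,0,0,1,-0.2,0,0,0,0,0,0,0,0,0,0]'

```text
t: 50.85
ee_pos: [450.8, 264.6, 189.4]
eef_rot: [-3.126, 0.002, 1.57]
force: [-0.5, -0.3, -0.5]
width: 1.001
```

```bash
python3 -c "
from h import *
go(455.2,274.1,74.4,90)"
```

```text
t 50.85 pos [450.8 264.6 189.4] yaw 89.95 F [-0.5 -0.3 -0.5] w 1.001 
 shift cm (now axes) [ 0.98  0.62 11.49]  (after turn) [ 0.95  0.44 11.5 ] turn [-0.15  0.02 -0.01]
```

Call:
jog_arm --targets '[0.5,0.4,0.5,-0.15,0.02,0,0.4,0.2,1,0,0,0,0.2,0,1.5,0,0,0,0.1,0,1.5,0,0,0,0.1,0,1.5,0,0,0,0,0,1,0,0,0,0,0,0.5,0,0,0,0,0,0,0,0,0]'

```text
t: 51.65
ee_pos: [458.0, 273.1, 104.4]
eef_rot: [-3.139, 0.003, 1.565]
force: [0.2, -0.2, -0.6]
width: 0.998
```

```bash
python3 -c "
from h import *
go(455.2,274.1,74.4,90)"
```

```text
t 51.65 pos [458.  273.1 104.4] yaw 89.65 F [ 0.2 -0.2 -0.6] w 0.998 
 shift cm (now axes) [ 0.11 -0.27  3.  ]  (after turn) [ 0.1  -0.28  3.  ] turn [-0.02  0.03 -0.06]
```

Call:
jog_arm --targets '[0.1,-0.3,0.7,-0.02,0.03,-0.06,0,0,1,0,0,0,0,0,0.8,0,0,0,0,0,0.4,0,0,0,0,0,0.1,0,0,0,0,0,0,0,0,0]'

```text
t: 52.25
ee_pos: [455.3, 274.5, 72.7]
eef_rot: [3.14, -0.001, 1.571]
force: [-0.7, -0.1, 0.3]
width: 1.0
```

```bash
python3 -c "
from h import *
go(455.2,274.1,74.4,90)"
```

```text
t 52.25 pos [455.3 274.5  72.7] yaw 90.04 F [-0.7 -0.1  0.3] w 1.0 
 shift cm (now axes) [-0.04 -0.01 -0.17]  (after turn) [-0.04 -0.01 -0.17] turn [ 0.01 -0.01  0.01]
```

Call:
jog_arm --targets '[0,0,-0.1,0,0,0,0,0,0,0,0,0,0,0,0,0,0,0,0,0,0,0,0,0,0,0,0,0,0,0,0,0,0,0,0,0,0,0,0,0,0,0,0,0,0,0,0,0]' --hand 1

```text
t: 53.05
ee_pos: [455.8, 274.7, 74.6]
eef_rot: [3.139, -0.001, 1.571]
force: [-0.3, -0.5, -0.5]
width: 0.554
```

Call:
jog_arm --targets '[0,0,-0.5,0,0,0,0,0,-1,0,0,0,0,0,-1.5,0,0,0,0,0,-2,0,0,0,0,0,-2,0,0,0,0,0,-2,0,0,0,0,0,-2,0,0,0,0,0,-2,0,0,0,0,0,-1.5,0,0,0,0,0,0,0,0,0]'

```text
t: 54.05
ee_pos: [454.2, 275.6, 234.6]
eef_rot: [3.136, -0.003, 1.574]
force: [-0.7, -0.1, -2.6]
width: 0.549
```

```bash
python3 -c "
from h import *
go(547.1,69.9,230,96.6)"
```

```text
t 54.05 pos [454.2 275.6 234.6] yaw 90.19 F [-0.7 -0.1 -2.6] w 0.549 
 shift cm (now axes) [-20.6    9.22   0.46]  (after turn) [-21.5    6.87   0.46] turn [ 0.06 -0.02 -1.07]
```

Call:
jog_arm --targets '[-1,0.5,0,0.05,0,-0.2,-2,0.9,0,0,0,-0.2,-2.5,1,0,0,0,-0.2,-2.5,1,0,0,0,-0.2,-2.5,0.9,0,0,0,-0.2,-2.5,0.9,0,0,0,0,-2.5,0.9,0,0,0,0,-2.5,0.8,0,0,0,0,-2,0.6,0,0,0,0,-0.5,0,0,0,0,0]'

```text
t: 55.05
ee_pos: [545.9, 70.6, 233.9]
eef_rot: [-3.141, -0.003, 1.689]
force: [1.5, -0.3, -2.5]
width: 0.553
```

```bash
python3 -c "
from h import *
go(547.1,69.9,78.4,96.6)"
```

```text
t 55.05 pos [545.9  70.6 233.9] yaw 96.75 F [ 1.5 -0.3 -2.5] w 0.553 
 shift cm (now axes) [-0.13  0.12 15.55]  (after turn) [-0.09  0.11 15.55] turn [-0.01 -0.02  0.03]
```

Call:
jog_arm --targets '[-0.1,0.1,0.5,0,-0.02,0.03,0,0,1,0,0,0,0,0,1.5,0,0,0,0,0,1.5,0,0,0,0,0,1.5,0,0,0,0,0,1.5,0,0,0,0,0,1,0,0,0,0,0,0.5,0,0,0,0,0,0,0,0,0]'

```text
t: 55.95
ee_pos: [542.7, 74.8, 133.3]
eef_rot: [-3.136, -0.002, 1.692]
force: [-0.6, -0.2, -1.4]
width: 0.554
```

```bash
python3 -c "
from h import *
go(547.1,69.9,78.4,96.6)"
```

```text
t 55.95 pos [542.7  74.8 133.3] yaw 96.96 F [-0.6 -0.2 -1.4] w 0.554 
 shift cm (now axes) [-0.55  0.41  5.48]  (after turn) [-0.54  0.38  5.49] turn [-0.05 -0.02  0.06]
```

Call:
jog_arm --targets '[-0.3,0.2,0.3,-0.05,-0.02,0.06,-0.2,0.2,0.3,0,0,0,-0.1,0,0.8,0,0,0,0,0,0.8,0,0,0,0,0,0.6,0,0,0,0,0,0,0,0,0]'

```text
t: 56.55
ee_pos: [548.7, 68.7, 103.9]
eef_rot: [3.139, 0.0, 1.685]
force: [0.8, 1.0, -1.7]
width: 0.549
```

```bash
python3 -c "
from h import *
go(547.1,69.9,78.4,96.6)"
```

```text
t 56.55 pos [548.7  68.7 103.9] yaw 96.54 F [ 0.8  1.  -1.7] w 0.549 
 shift cm (now axes) [ 0.14 -0.15  2.55]  (after turn) [ 0.14 -0.15  2.55] turn [ 0.02  0.   -0.01]
```

Call:
jog_arm --targets '[0.1,-0.1,0.5,0.02,0,0,0,0,0.6,0,0,0,0,0,0.6,0,0,0,0,0,0.4,0,0,0,0,0,0.1,0,0,0,0,0,0,0,0,0]'

```text
t: 57.15
ee_pos: [547.5, 70.0, 79.9]
eef_rot: [3.142, 0.0, 1.685]
force: [0.7, -1.1, -1.7]
width: 0.552
```

```bash
python3 -c "
from h import *
go(547.1,69.9,78.4,96.6)"
```

```text
t 57.15 pos [547.5  70.   79.9] yaw 96.56 F [ 0.7 -1.1 -1.7] w 0.552 
 shift cm (now axes) [-0.   -0.04  0.15]  (after turn) [-0.   -0.04  0.15] turn [ 0.    0.   -0.01]
```

Call:
jog_arm --targets '[0,-0.03,0.07,0,0,0]'

```text
t: 57.25
ee_pos: [547.3, 70.0, 79.3]
eef_rot: [3.141, 0.0, 1.685]
force: [-0.1, 0.5, -2.7]
width: 0.554
```

Call:
jog_arm --targets '[0,0,0.06,0,0,0]'

```text
t: 57.35
ee_pos: [547.3, 70.0, 78.8]
eef_rot: [3.141, 0.0, 1.685]
force: [-0.6, 0.1, -1.8]
width: 0.549
```

Call:
jog_arm --targets '[0,0,0.04,0,0,0]'

```text
t: 57.45
ee_pos: [547.4, 70.0, 78.7]
eef_rot: [3.141, 0.0, 1.685]
force: [-3.6, -1.2, 8.5]
width: 0.556
```

Call:
jog_arm --targets '[0,0,0,0,0,0,0,0,0,0,0,0,0,0,0,0,0,0,0,0,0,0,0,0,0,0,0,0,0,0,0,0,0,0,0,0]' --hand -1

```text
t: 58.05
ee_pos: [548.0, 70.1, 79.2]
eef_rot: [3.139, 0.001, 1.685]
force: [-0.2, 0.2, 1.1]
width: 0.994
```

Call:
jog_arm --targets '[0,0,-1,0,0,0,0,0,-2,0,0,0,0,0,-2.5,0,0,0,0,0,-2.5,0,0,0,0,0,-2.5,0,0,0,0,0,-1,0,0,0,0,0,0,0,0,0]'

```text
t: 58.75
ee_pos: [547.2, 70.8, 201.6]
eef_rot: [3.14, -0.0, 1.686]
force: [-0.3, -0.0, -0.2]
width: 1.0
```

```bash
python3 -c "
from h import *
go(454.8,341.9,195,90)"
```

```text
t 58.75 pos [547.2  70.8 201.6] yaw 96.63 F [-0.3 -0.  -0.2] w 1.0 
 shift cm (now axes) [28.   -6.05  0.65]  (after turn) [27.11 -9.24  0.66] turn [ 0.02 -0.    1.1 ]
```

Call:
jog_arm --targets '[2,-0.5,0,0,0,0.3,3.5,-0.9,0,0,0,0.3,3.5,-1,0,0,0,0.3,3.5,-1,0,0,0,0.2,3.5,-1.2,0,0,0,0,3.5,-1.2,0,0,0,0,3,-1,0,0,0,0,2.5,-0.9,0,0,0,0,1.5,-0.3,0,0,0,0,0,0,0,0,0,0]'

```text
t: 59.75
ee_pos: [453.7, 340.3, 191.4]
eef_rot: [-3.133, 0.004, 1.563]
force: [-0.1, -0.5, 0.3]
width: 1.0
```

```bash
python3 -c "
from h import *
go(454.8,341.9,72.2,90);cap('wrist','w14')"
```

```text
t 59.75 pos [453.7 340.3 191.4] yaw 89.56 F [-0.1 -0.5  0.3] w 1.0 
 shift cm (now axes) [ 0.2   0.21 11.92]  (after turn) [ 0.16  0.11 11.92] turn [-0.08  0.04 -0.07]
```

View pics/w14.png

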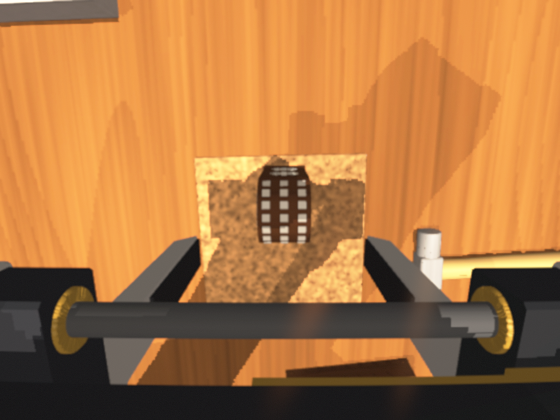

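The clock stands alone on the mat (283,208) between the fingers. I descend.

Call:
jog_arm --targets '[0.2,0.1,0.5,-0.08,0.04,-0.07,0.1,0,1,0,0,0,0.1,0,1.5,0,0,0,0.1,0,1.5,0,0,0,0.1,0,1.5,0,0,0,0.1,0,1,0,0,0,0,0,0.5,0,0,0,0,0,0,0,0,0]'

```text
t: 60.6
ee_pos: [455.8, 341.7, 106.4]
eef_rot: [-3.139, 0.003, 1.566]
force: [-0.1, -0.1, 0.6]
width: 1.002
```

```bash
python3 -c "
from h import *
go(454.8,341.9,72.2,90)"
```

```text
t 60.6 pos [455.8 341.7 106.4] yaw 89.71 F [-0.1 -0.1  0.6] w 1.002 
 shift cm (now axes) [ 0.03 -0.1   3.42]  (after turn) [ 0.02 -0.1   3.42] turn [-0.02  0.03 -0.05]
```

Call:
jog_arm --targets '[0.1,-0.1,0.7,-0.02,0.03,-0.05,0,0,1,0,0,0,0,0,0.9,0,0,0,0,0,0.5,0,0,0,0,0,0.1,0,0,0,0,0,0,0,0,0]'

```text
t: 61.2
ee_pos: [455.2, 343.3, 72.4]
eef_rot: [3.141, -0.001, 1.571]
force: [0.3, -0.1, -0.0]
width: 1.002
```

```bash
python3 -c "
from h import *
go(454.8,341.9,72.2,90)"
```

```text
t 61.2 pos [455.2 343.3  72.4] yaw 90.04 F [ 0.3 -0.1 -0. ] w 1.002 
 shift cm (now axes) [-0.14 -0.04  0.02]  (after turn) [-0.14 -0.04  0.02] turn [ 0.01 -0.01  0.01]
```

Call:
jog_arm --targets '[-0.14,-0.03,0,0,0,0,0,0,0,0,0,0]'

```text
t: 61.4
ee_pos: [455.1, 341.9, 72.7]
eef_rot: [3.14, -0.001, 1.571]
force: [0.1, 0.0, 0.2]
width: 1.001
```

Call:
jog_arm --targets '[0,0,0,0,0,0,0,0,0,0,0,0,0,0,0,0,0,0,0,0,0,0,0,0,0,0,0,0,0,0,0,0,0,0,0,0,0,0,0,0,0,0,0,0,0,0,0,0]' --hand 1

```text
t: 62.2
ee_pos: [455.4, 342.1, 73.5]
eef_rot: [3.139, -0.002, 1.571]
force: [-0.3, -0.5, 0.3]
width: 0.444
```

Call:
jog_arm --targets '[0,0,-0.5,0,0,0,0,0,-1,0,0,0,0,0,-1.5,0,0,0,0,0,-2,0,0,0,0,0,-2,0,0,0,0,0,-2,0,0,0,0,0,-2,0,0,0,0,0,-2,0,0,0,0,0,-2,0,0,0,0,0,-0.5,0,0,0]'

```text
t: 63.2
ee_pos: [453.3, 342.0, 242.7]
eef_rot: [3.138, -0.002, 1.574]
force: [-0.1, 0.1, -4.5]
width: 0.444
```

```bash
python3 -c "
from h import *
go(564.7,-60.7,240,97.1)"
```

```text
t 63.2 pos [453.3 342.  242.7] yaw 90.17 F [-0.1  0.1 -4.5] w 0.444 
 shift cm (now axes) [-40.31  11.03   0.21]  (after turn) [-41.34   6.08   0.27] turn [ 0.03 -0.02 -1.16]
```

Call:
jog_arm --targets '[-1,0.3,-0.2,0,0,-0.1,-2,0.6,-0.2,0,0,-0.1,-2.5,0.7,0,0,0,-0.2,-2.5,0.7,0,0,0,-0.2,-2.5,0.7,0,0,0,-0.2,-2.5,0.6,0,0,0,-0.2,-2.5,0.6,0,0,0,-0.1,-2.5,0.5,0,0,0,0,-2.5,0.5,0,0,0,0,-2.5,0.5,0,0,0,0]'

```text
t: 64.2
ee_pos: [526.7, 112.2, 248.3]
eef_rot: [3.138, -0.002, 1.703]
force: [0.8, 0.2, -2.7]
width: 0.444
```

```bash
python3 -c "
from h import *
go(564.7,-60.7,240,97.1)"
```

```text
t 64.2 pos [526.7 112.2 248.3] yaw 97.57 F [ 0.8  0.2 -2.7] w 0.444 
 shift cm (now axes) [-17.64   1.49   0.79]  (after turn) [-17.62   1.64   0.83] turn [ 0.04 -0.02  0.08]
```

Call:
jog_arm --targets '[-2.5,0.2,0,0,0,0.08,-2.5,0.2,0,0,0,0,-2.5,0.2,0,0,0,0,-2.5,0.2,0,0,0,0,-2.5,0.2,0,0,0,0,-2,0.2,0,0,0,0,-1,0.1,0,0,0,0,0,0,0,0,0,0]'

```text
t: 65.0
ee_pos: [557.7, -49.5, 247.1]
eef_rot: [3.141, -0.002, 1.691]
force: [-0.6, -0.1, -4.0]
width: 0.445
```

```bash
python3 -c "
from h import *
go(564.7,-60.7,77.2,97.1)"
```

```text
t 65.0 pos [557.7 -49.5 247.1] yaw 96.9 F [-0.6 -0.1 -4. ] w 0.445 
 shift cm (now axes) [-1.23  0.55 16.99]  (after turn) [-1.2   0.56 16.99] turn [ 0.01 -0.02 -0.03]
```

Call:
jog_arm --targets '[-0.6,0.3,0,0,0,0,-0.5,0.2,0.5,0,0,0,-0.1,0.1,1,0,0,0,-0.1,0.05,1,0,0,0,-0.1,0.05,1,0,0,0,-0.1,0.05,0.5,0,0,0,0,0,0,0,0,0]'

```text
t: 65.7
ee_pos: [566.7, -60.1, 202.6]
eef_rot: [-3.141, -0.004, 1.696]
force: [-0.2, 0.5, -2.5]
width: 0.443
```

```bash
python3 -c "
from h import *
go(564.7,-60.7,77.2,97.1)"
```

```text
t 65.7 pos [566.7 -60.1 202.6] yaw 97.19 F [-0.2  0.5 -2.5] w 0.443 
 shift cm (now axes) [-0.08 -0.2  12.54]  (after turn) [-0.03 -0.21 12.54] turn [-0.01 -0.04  0.01]
```

Call:
jog_arm --targets '[-0.1,-0.2,0.5,0,-0.04,0,-0.1,0,1,0,0,0,-0.1,0.05,1.2,0,0,0,-0.1,0.05,1.2,0,0,0,-0.1,0.05,1.2,0,0,0,-0.1,0.05,1,0,0,0,0,0,0.5,0,0,0,0,0,0,0,0,0]'

```text
t: 66.5
ee_pos: [567.2, -66.5, 130.2]
eef_rot: [-3.14, 0.001, 1.696]
force: [-0.2, -0.5, -2.7]
width: 0.447
```

```bash
python3 -c "
from h import *
go(564.7,-60.7,77.2,97.1)"
```

```text
t 66.5 pos [567.2 -66.5 130.2] yaw 97.19 F [-0.2 -0.5 -2.7] w 0.447 
 shift cm (now axes) [ 0.61 -0.17  5.3 ]  (after turn) [ 0.61 -0.18  5.3 ] turn [-0.01  0.01  0.02]
```

Call:
jog_arm --targets '[0.4,-0.1,0,0,0,0,0.2,-0.1,0.4,0,0,0,0,0,0.8,0,0,0,0,0,0.8,0,0,0,0,0,0.6,0,0,0,0,0,0,0,0,0]'

```text
t: 67.1
ee_pos: [564.8, -60.1, 102.9]
eef_rot: [3.141, 0.001, 1.697]
force: [0.2, 0.2, -3.5]
width: 0.445
```

```bash
python3 -c "
from h import *
go(564.7,-60.7,77.2,97.1)"
```

```text
t 67.1 pos [564.8 -60.1 102.9] yaw 97.21 F [ 0.2  0.2 -3.5] w 0.445 
 shift cm (now axes) [-0.05 -0.01  2.57]  (after turn) [-0.06 -0.01  2.57] turn [0.   0.01 0.02]
```

Call:
jog_arm --targets '[0,0,0.5,0,0,0.02,0,0,0.6,0,0,0,0,0,0.6,0,0,0,0,0,0.4,0,0,0,0,0,0.1,0,0,0,0,0,0,0,0,0]'

```text
t: 67.7
ee_pos: [564.9, -60.2, 78.7]
eef_rot: [3.141, 0.001, 1.694]
force: [0.1, -0.5, -3.2]
width: 0.446
```

```bash
python3 -c "
from h import *
go(564.7,-60.7,77.2,97.1)"
```

```text
t 67.7 pos [564.9 -60.2  78.7] yaw 97.06 F [ 0.1 -0.5 -3.2] w 0.446 
 shift cm (now axes) [-0.04 -0.02  0.15]  (after turn) [-0.04 -0.02  0.15] turn [ 0.    0.01 -0.01]
```

Call:
jog_arm --targets '[-0.04,-0.02,0.08,0,0,0]'

```text
t: 67.8
ee_pos: [564.9, -60.6, 78.1]
eef_rot: [3.141, 0.001, 1.694]
force: [0.4, 1.2, -3.2]
width: 0.44
```

Call:
jog_arm --targets '[0,0,0.06,0,0,0]'

```text
t: 67.9
ee_pos: [564.9, -60.7, 77.6]
eef_rot: [3.141, 0.001, 1.694]
force: [0.0, -0.6, -3.3]
width: 0.445
```

Call:
jog_arm --targets '[0,0,0.04,0,0,0]'

```text
t: 68.0
ee_pos: [565.0, -60.8, 77.5]
eef_rot: [3.141, 0.001, 1.694]
force: [-3.6, -1.7, 8.2]
width: 0.446
```

Contact. I release, rise and back away for the last look.

Call:
jog_arm --targets '[0,0,0,0,0,0,0,0,0,0,0,0,0,0,0,0,0,0,0,0,0,0,0,0,0,0,0,0,0,0,0,0,0,0,0,0]' --hand -1

```text
t: 68.6
ee_pos: [565.9, -60.7, 78.3]
eef_rot: [3.139, 0.002, 1.694]
force: [-0.4, 0.4, -0.2]
width: 0.92
```

Call:
jog_arm --targets '[0,0,-1,0,0,0,0,0,-2,0,0,0,0,0,-2.5,0,0,0,0,0,-2.5,0,0,0,0,0,-2.5,0,0,0,0,0,-2,0,0,0,0,0,-1,0,0,0,0,0,0,0,0,0]'

```text
t: 69.4
ee_pos: [565.1, -59.5, 222.5]
eef_rot: [3.138, 0.001, 1.696]
force: [0.2, -0.1, -1.2]
width: 0.997
```

Call:
jog_arm --targets '[2,-1,-0.2,0,0,0,3,-1.5,-0.2,0,0,0,4,-1.5,0,0,0,0,4,-1.5,0,0,0,0,4,-1.5,0,0,0,0,4,-1.5,0,0,0,0,4,-1.5,0,0,0,0,4,-1.5,0,0,0,0,3,-1,0,0,0,0,0,0,0,0,0,0]'

```text
t: 70.4
ee_pos: [391.6, 250.8, 218.9]
eef_rot: [-3.137, 0.001, 1.692]
force: [0.8, -0.2, -0.3]
width: 1.004
```

```bash
python3 -c "
from h import *
go(454,273,240,90)
cap('top','t20');cap('side','s20')
t=cv2.imread('pics/t20.png')
cv2.imwrite('pics/t20c.png',cv2.resize(t[165:255,195:310],None,fx=5,fy=5,interpolation=cv2.INTER_CUBIC))
"
```

```text
t 70.4 pos [391.6 250.8 218.9] yaw 96.94 F [ 0.8 -0.2 -0.3] w 1.004 
 shift cm (now axes) [ 1.44  6.45 -2.14]  (after turn) [ 2.22  6.24 -2.11] turn [-0.04  0.01  1.16]
```

View pics/t20.png

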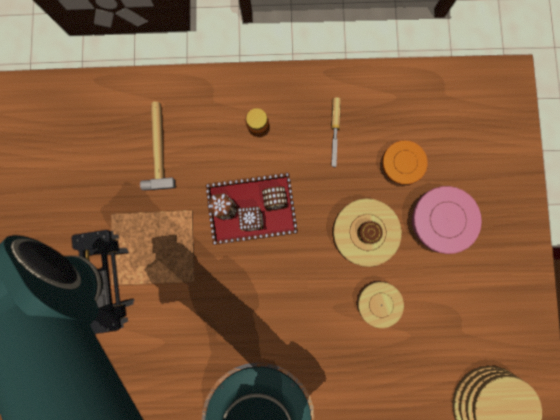

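View pics/t20c.png

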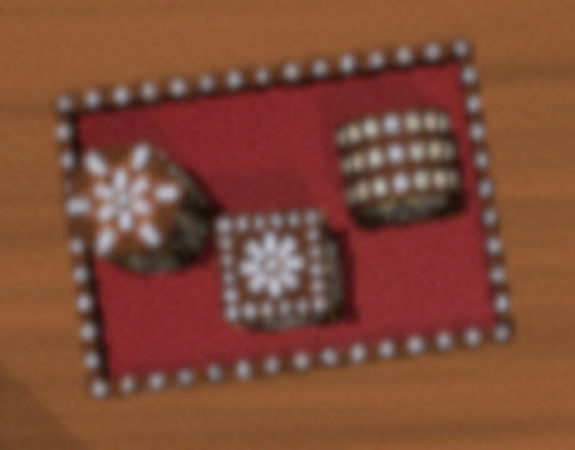

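View pics/s20.png

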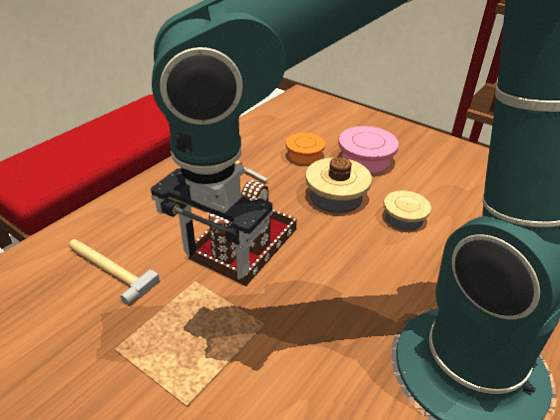

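Run:
```python
from h import *
a=load('top0');b=load('t20')
for n,c in [('before',a),('after',b)]:
    Z=cloud(c);P=Z;Z=P[...,2]
    for k,(u,v) in dict(hex=(222,206),sq=(250,219),clk=(274,199)).items():
        m=(Z>110)&(Z<150); m[:180]=0;m[260:]=0;m[:,:195]=0;m[:,300:]=0
        _,l,s,cc=cv2.connectedComponentsWithStats(m.astype(np.uint8)); q=P[l==l[v,u]]
        r=cv2.minAreaRect(q[:,:2].astype(np.float32)); print(n,k,np.round(r[0],1),round(r[2],1),q.mean(0).round(1))
t=cv2.imread('pics/t20.png'); cv2.imwrite('pics/t20s.png',cv2.resize(t[190:275,325:410],None,fx=6.5,fy=6.5,interpolation=cv2.INTER_CUBIC))
P=cloud(b);Z=P[...,2];m=(abs(Z-108)<10);_,l,s,cc=cv2.connectedComponentsWithStats(m.astype(np.uint8)); i=l[232,370];print(s[i]);q=P[l==i];print('box',cv2.minEnclosingCircle(q[:,:2].astype(np.float32)),q.mean(0))
m=(abs(Z-70)<10)|(l==i);_,l,s,cc=cv2.connectedComponentsWithStats(m.astype(np.uint8));i=l[250,350];cn,_=cv2.findContours((l==i).astype(np.uint8),0,2);p=onplane(b,cn[0].reshape(-1,2),70)[:,:2].astype(np.float32);print('disc',cv2.fitEllipse(p))
```

```text
before hex [544.8  71.3] 37.2 [544.5  70.7 127.8]
before sq [5.106e+02 3.000e-01] 3.9 [ 5.101e+02 -4.000e-01  1.280e+02]
before clk [562.6 -59.2] 7.7 [561.9 -59.8 123.4]
after hex [545.9  69.8] 37.8 [545.1  69.  128. ]
after sq [512.9   0. ] 3.3 [ 5.124e+02 -5.000e-01  1.281e+02]
after clk [563.1 -59.7] 6.6 [562.9 -59.9 123.3]
[359 221  24  23 430]
box ((471.3751525878906, -290.0758056640625), 28.301111221313477) [ 471.13808196 -288.85010492  108.16340156]
disc ((472.5967102050781, -288.71087646484375), (167.0485076904297, 167.93174743652344), 15.574118614196777)
```

View pics/t20s.png

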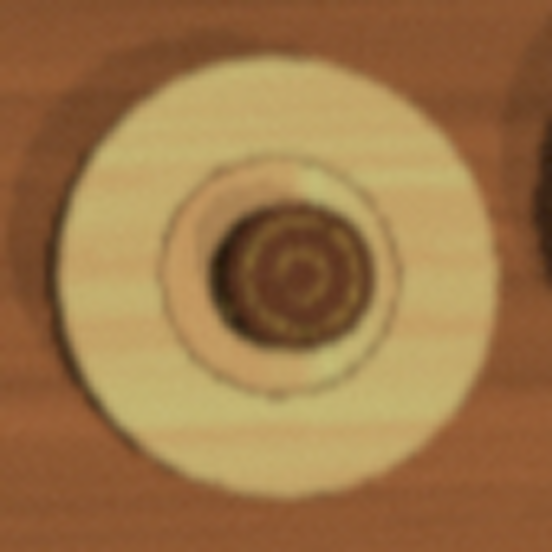

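All the pieces are within about 2.5 mm of where they stood, and the box is within about 1.5 mm of the disc centre. The bystanders look unmoved. I hand in.

```bash
python3 -c "
from h import *
print(ctrl.finish_job())"
```

```text
the job is handed in; nothing more can be done
None
```

The job is done as asked and handed in at about 70.5 s of the 141 s allowed. I stood the square canister, hexagonal canister and clock on the cork mat. Then I set the round box on the large pale disc, and put the three pieces back in the tray upright.

- **Tall pieces:** comparing top-camera views from before and after, the square canister is about 2.3 mm off in x. The hexagonal canister is about 1.8 mm off and the clock about 1 mm. All three are upright, with headings within about 1° of before.
- **Round box:** the top camera puts it about 1.5 mm from the disc's centre. The wrist camera put it about 1.7 mm off, in the same direction (−x).
- **Forces and bystanders:** the highest wrist force I saw was about 36 N, a brief touch while setting the square canister on the mat. Hammer, jar and chisel look unmoved, judged by eye only. The arm ended raised over the mat, touching nothing.
- **Near miss:** while lowering the clock onto the mat, it drifted about 9 mm sideways and came close to the hexagonal canister. I corrected it before setting down. The readings showed no clear contact, and the camera showed the hexagonal canister still upright.

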